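# Pile steel plates in a dry case and seal its lid corner by corner

## Robot

A 7-joint arm with a two-finger parallel gripper is mounted at the origin on the work surface. World frame = base frame: x ahead of the robot, y to its left, z up, the work surface at z = 0. Lengths are in m, angles in rad, forces in N, time in s.
With the tool pointing down it reaches from about 0.425 to 0.95 m from the base axis. Payload 16.7 kg.
Tool frame: the origin (TCP) lies on the centre line of the jaws, within the pads' length; the fingertips stand 19 mm ahead of it and the grasp point (between the pads) is the TCP (env.nose_length is the distance from the TCP to the fingertips, in m); x points along the fingers, z is the direction in which the jaws open and shut, and the axes are right-handed (so a half turn about x gives the same grasp; the last joint's range is limited). The gripper opens to 94 mm and grips with 3 to 60 N. Pads are 16 mm wide; open, the fingers measure 119 mm over their backs; the gripper's body (75 mm by 177 mm) begins 78 mm behind the grasp point.
Start: joints at [1.022, 0.426, 0.074, 1.606, -0.034, 1.111, -0.067], TCP at [0.263, -0.622, 0.224] pointing down, gripper open.
Joint ranges: [-2.85, 2.85], [-0.5, 2.14], [-1.23, 1.37], [0.21, 2.46], [-1.02, 4.16], [0.16, 2.05], [-2.73, 2.73]. Speed limits (rad/s): [1.89, 1.89, 2.39, 2.39, 3.01, 3.01, 3.01].

## Interface

Orientations are given as a unit quaternion [w, x, y, z].
In Python, from workcell import env gives the robot as it stands.
- The arm moves only by the tool apply_moves, never from a script. Its argument "deltas" is a list that holds one entry, the list of rows, each a list of 7 numbers: the turn, a rotation vector about the tool's x, y, z in rad, then the shift along the tool's x, y, z in cm, then the finger opening in cm, from 0 to 9.4. A call has 1 to 5 rows; each row shifts and turns the pose as measured when the row begins, along the tool's axes as they then stand; what a row does not reach is not made up. A row lasts 1/10 s, in which the tool goes at most 50 mm and 8.59 degrees, less where a joint would pass 70% of its speed; a pose out of reach is approached as far as the arm can. A call with a gripper value outside its range is refused whole. The fingers move at their own pace and stop on an object; the grip force is fixed at half the most. Time passes only in rows, so rows that do not move let the fingers close. It gives the time, the measured TCP pose, the force and the opening at its end, in the units of the state.
- env.observe(): the state, without advancing time (a new reading comes with each control period).
- env.snapshot(name): name is "scene" or "top" or "wrist"; returns (picture, depth): 384x512x3 uint8, red, green, blue; 384x512 float32, m along the optical axis (not along the pixel's ray), 0 where there is no reading.
- env.camera_params(name): a dict with "mtx" (3x3 intrinsics, pixels), "k1" (the pictures are not rectified: a ray, as slopes to the right and down, at radius r is drawn at 1 + k1 r^2 times it, then the intrinsics apply), "world_from_camera" (4x4, takes a point from camera to world coordinates); the wrist camera has in their place "hand_eye" (4x4, takes a point from camera to tool coordinates, whose origin is the TCP and whose axes are the tool frame's). Camera axes: x right, y up, looking along -z (the intrinsics and any distortion apply to the point x, -y, -z); pixel columns grow to the right and rows downward; lengths in m; the calibration is good to about 2 mm. A picture is of the moment at which its call begins: read the wrist's pose just before it. camera_params takes no time and is no camera call.
- env.finish_job(): hands the job in, once; it reports no verdict.
Trained networks look in the newest picture that a camera, given by its name, has taken for a name from the list of things; names that differ only in an ending like _2 or _b are one class to them, and where a whole thing is asked for, a point or a joint stands for the part that bears it (a point fixed in the world has none). Each returns a list of dicts, best first, with "conf" (0 to 1); they miss things now and then, are a little off and sometimes report something else, mostly with a low value. They report only what shows in the picture. A call takes as long as a camera call. They do not tell look-alikes from the thing itself.
- env.silhouettes(label, camera): "region" (384x512 bool, what is visible of it) and "box" ([centre column, centre row, width, height] in pixels, round what is visible of it).
- env.landmark_of(label, camera): "position" ([row, column] in pixels: a listed point, or the origin of a listed thing).
The state is a dict: "time_s": time; "joints": joint angles; "qvel": joint speeds; "effort": joint torques, N m; "eef_pos": TCP position; "eef_rot": TCP orientation; "force": force on the tool from outside, world axes, zero at the start; "wrist_torque": the same for the moment, N m; "gripper_width": opening from 0.0 (shut) to 1.0 (fully open).
Only numpy, scipy, OpenCV 4.12 (cv2) and the standard library are available. Lean on these libraries where they do the work, as an engineer would, in place of code of your own. Each camera call takes 0.05 s, during which the arm holds its last target.

## Task

Put the bare steel bracket plates away dry: stack every plate that is on the cardboard sheet into one square pile on the outlined rectangle of the case base. Then set the clear-sided lid over the pile onto the base and press it down at its corners, one corner after another, until all four are fully home and the lid sits flat on the base. Leave the mug, the thread cones and the screwdriver where they stand.

Things in the scene. Friction and masses are not known exactly. Their poses are not given: they have to be found in the camera images.
- case_mark (a point): Centre of the outlined rectangle (70 x 52 mm, thin dark line) on the fixed case base, where the pile goes; x along its long side, z up; 30 mm above the table. Base: aluminium slab 200 x 178 mm, 12 mm high, on it in the middle a grey plinth 138 x 116 mm, 18 mm high, this point on top. The lid's mouth (150 x 128 mm) goes over the plinth with 6 mm play on each side.
- pad0 (a joint): How far a black rubber gasket corner pad of the base is pressed down, m. 18 mm square, centre at x = 83, y = 72 mm in case_mark's frame. At 0 its top is 8 mm above the slab; at 0.008 it is home, level with the slab, and the lid's flange rests on the slab. Starts at 0 to 0.002. Sinks under about 9 N at any depth and stays where it is left (no spring back); the lid's weight does not sink it.
- pad1 (a joint): How far a black rubber gasket corner pad of the base is pressed down, m. 18 mm square, centre at x = -83, y = 72 mm in case_mark's frame. At 0 its top is 8 mm above the slab; at 0.008 it is home, level with the slab, and the lid's flange rests on the slab. Starts at 0 to 0.002. Sinks under about 9 N at any depth and stays where it is left (no spring back); the lid's weight does not sink it.
- pad2 (a joint): How far a black rubber gasket corner pad of the base is pressed down, m. 18 mm square, centre at x = -83, y = -72 mm in case_mark's frame. At 0 its top is 8 mm above the slab; at 0.008 it is home, level with the slab, and the lid's flange rests on the slab. Starts at 0 to 0.002. Sinks under about 9 N at any depth and stays where it is left (no spring back); the lid's weight does not sink it.
- pad3 (a joint): How far a black rubber gasket corner pad of the base is pressed down, m. 18 mm square, centre at x = 83, y = -72 mm in case_mark's frame. At 0 its top is 8 mm above the slab; at 0.008 it is home, level with the slab, and the lid's flange rests on the slab. Starts at 0 to 0.002. Sinks under about 9 N at any depth and stays where it is left (no spring back); the lid's weight does not sink it.
- lid_grip (a point): Grip point in the lid's black handle block, on the lid's centre axis, 99 mm above its underside; x along the lid's long side, z up. Block: 60 mm along x, 20 mm wide along y, from 77 to 111 mm above the underside. The lid (about 0.32 kg, loose) starts upright on the table; the two ways round are the same. When sealed this point lies 81 mm above case_mark.
- lid_top (a point): Centre of the lid's flat grey top, 77 mm above its underside. Lid: open-bottomed cover, top plate 180 x 158 mm, 5 mm thick, clear walls 160 x 138 mm outside, inside 72 mm high, grey flange 184 x 162 mm, 6 mm thick at its foot. Pressing the top 12 mm in from a corner's two edges with 10 to 20 N sinks the pad below it; until all are home the lid rocks and the far corner may lift. Level when this point's z is upright.
- plate0_mid (a point): Centre of a flat bare steel plate 68 x 50 x 8 mm with two small dark screw holes (0.2 kg, loose), lying on the cardboard sheet; x along its 68 mm side, z its thickness. Four to six such plates are present; absent ones read None from the start.
- plate1_mid (a point): Centre of a flat bare steel plate 68 x 50 x 8 mm with two small dark screw holes (0.2 kg, loose), lying on the cardboard sheet; x along its 68 mm side, z its thickness. Four to six such plates are present; absent ones read None from the start.
- plate2_mid (a point): Centre of a flat bare steel plate 68 x 50 x 8 mm with two small dark screw holes (0.2 kg, loose), lying on the cardboard sheet; x along its 68 mm side, z its thickness. Four to six such plates are present; absent ones read None from the start.
- plate3_mid (a point): Centre of a flat bare steel plate 68 x 50 x 8 mm with two small dark screw holes (0.2 kg, loose), lying on the cardboard sheet; x along its 68 mm side, z its thickness. Four to six such plates are present; absent ones read None from the start.
- plate4_mid (a point): Centre of a flat bare steel plate 68 x 50 x 8 mm with two small dark screw holes (0.2 kg, loose), lying on the cardboard sheet; x along its 68 mm side, z its thickness. Four to six such plates are present; absent ones read None from the start.
- plate5_mid (a point): Centre of a flat bare steel plate 68 x 50 x 8 mm with two small dark screw holes (0.2 kg, loose), lying on the cardboard sheet; x along its 68 mm side, z its thickness. Four to six such plates are present; absent ones read None from the start.
- mat: Fixed cardboard sheet 270 x 210 mm, 4 mm thick, on which the plates lie at the start; origin at the centre of its underside, on the table. The sheet is on one side of the case and the lid on the other, either way.
- mug: White mug, 80 mm wide, 92 mm high, origin under its centre; not to be disturbed.
- thread0: White thread cone, 52 mm wide, 80 mm high, origin under its centre; not to be disturbed.
- thread1: White thread cone like the other; not to be disturbed.
- driver: Screwdriver lying on the table with a green handle; not to be disturbed.
Things that resemble listed ones, but are neither listed nor needed, are in the scene too. What is shaped like the part that bears plate0_mid but orange or red is not meant.

How it is judged:
On the way:
1. with the lid on the base over its plinth, a corner has been pressed home while another still stands proud (pressed corner by corner, not all at once) (horizontal distance between lid_grip and case_mark below 0.013 m and value of joint any of pad0, pad1, pad2, pad3 above 0.006 m and value of joint any of pad0, pad1, pad2, pad3 below 0.005 m), for 0.2 s.
At the end, for the whole second after the job is handed in: Plates flat in one pile on the outline: centres within 10 mm of its centre and 8 mm of one another, long sides within 0.14 rad. Lid over the pile, level within 0.02 rad, at most 2.5 mm above fully down; all four pads in by over 6 of 8 mm. Nothing held (horizontal distance between each of plate0_mid, plate1_mid, plate2_mid, plate3_mid, plate4_mid, plate5_mid and case_mark below 0.01 m and angle between the x axis of each of plate0_mid, plate1_mid, plate2_mid, plate3_mid, plate4_mid, plate5_mid and the x axis of case_mark, either way round below 0.14 rad and angle between the z axis of each of plate0_mid, plate1_mid, plate2_mid, plate3_mid, plate4_mid, plate5_mid and the z axis of case_mark, either way round below 0.06 rad and horizontal distance between each of plate1_mid, plate2_mid, plate3_mid, plate4_mid, plate5_mid and plate0_mid below 0.008 m and horizontal distance between each of plate2_mid, plate3_mid, plate4_mid, plate5_mid and plate1_mid below 0.008 m and horizontal distance between each of plate3_mid, plate4_mid, plate5_mid and plate2_mid below 0.008 m and horizontal distance between each of plate4_mid, plate5_mid and plate3_mid below 0.008 m and horizontal distance between plate5_mid and plate4_mid below 0.008 m and horizontal distance between lid_grip and case_mark below 0.013 m and angle between lid_grip's own z axis and vertical below 0.02 rad and z of lid_grip in the frame of case_mark below 0.0835 m and value of joint each of pad0, pad1, pad2, pad3 above 0.006 m); the robot touches nothing.
It fails at once if the mug disturbed (moved more than 30 mm) (distance of mug from where it was at the start of the episode above 0.03 m).
It fails at once if a thread cone disturbed (moved more than 30 mm) (distance of thread0 from where it was at the start of the episode above 0.03 m).
It fails at once if a thread cone disturbed (moved more than 30 mm) (distance of thread1 from where it was at the start of the episode above 0.03 m).
It fails at once if the screwdriver disturbed (moved more than 30 mm) (distance of driver from where it was at the start of the episode above 0.03 m).
Of plate0, plate1, plate2, plate3, plate4, plate5 only 4 to 6 are there at a start; the rules pass over those that are not, and their reading is None.
At some moment in a run one of plate0, plate1, plate2, plate3, plate4, plate5, lid may be knocked a few centimetres aside while the robot is not near it.
Once in a run the grip may slacken for a moment while it holds something.
It also fails if it takes over 210 s, if anything falls off the work surface, if the arm or the gripper's body presses on something with over 40 N, if the wrist force passes 120 N, or if a joint passes its speed limit or range.

## Working session

There is one attempt and no reset: what is moved stays moved. The work goes in short steps, Python scripts to look and compute and a tool call to move; the robot and the scene stay as the last step left them, time stands still between calls to the robot, and variables do not carry over. Pictures are saved under pics/ and viewed, and the job is handed in when it is done.

Besides the shell and the picture viewer there is one more tool, called as name(argument=value, ...), one argument or row to a line, values as JSON. apply_moves: Moves the arm, as the interface text tells. Its arguments: {"type":"object","properties":{"deltas":{"type":"array"}},"required":["deltas"]}

```bash
mkdir -p pics; ls
python3 - <<'E'
from workcell import env
import cv2, numpy as np
print(env.observe(), env.nose_length)
for n in ["scene","top","wrist"]:
    p,d=env.snapshot(n); cv2.imwrite(f"pics/{n}0.png",p[:,:,::-1]); np.save(f"pics/{n}0.npy",d)
    print(n,env.camera_params(n))
E
```

```text
pics
{'time_s': 0.0, 'joints': array([ 1.02150404,  0.42673124,  0.07382354,  1.60661855, -0.03412347,
        1.11078409, -0.0670826 ]), 'qvel': array([ 0.00133527, -0.00065721, -0.00037516, -0.0015237 ,  0.00039395,
        0.00198287,  0.00118922]), 'effort': array([-1.30198536e-03, -9.35819864e+01,  3.66667762e+00, -4.54186106e+01,
       -4.87462571e-02,  2.01743259e-02,  9.10408244e-05]), 'eef_pos': array([ 0.26256019, -0.621387  ,  0.22377019]), 'eef_rot': array([ 0.58893738,  0.39099164,  0.58971707, -0.39052794]), 'force': array([0.03961319, 0.25258105, 0.19727889]), 'wrist_torque': array([-0.04155392, -0.00545396,  0.01045406]), 'gripper_width': 0.9992050323126845} 0.019
scene {'mtx': array([[368.57606395,   0.        , 254.19028285],
       [  0.        , 368.57606395, 194.28115591],
       [  0.        ,   0.        ,   1.        ]]), 'k1': -0.006321523956152873, 'world_from_camera': array([[ 1.98950245e-01, -6.01936583e-01,  7.73363530e-01,
         1.24697481e+00],
       [ 9.80009579e-01,  1.22072479e-01, -1.57097213e-01,
        -2.52445764e-01],
       [ 1.56156651e-
[... 461 characters left out ...]
-0.01924789, -0.10136979],
       [-0.02095434,  0.13319423,  0.99086841,  1.50488019],
       [ 0.        ,  0.        ,  0.        ,  1.        ]])}
wrist {'mtx': array([[344.64082898,   0.        , 256.5593718 ],
       [  0.        , 344.64082898, 192.75331862],
       [  0.        ,   0.        ,   1.        ]]), 'k1': 0.01925220541085269, 'hand_eye': array([[ 7.07464918e-04,  2.71216143e-01, -9.62518209e-01,
        -1.60920715e-01],
       [-3.60823637e-04,  9.62518457e-01,  2.71215948e-01,
         7.90096782e-02],
       [ 9.99999685e-01,  1.55423553e-04,  7.78809236e-04,
         5.11977085e-04],
       [ 0.00000000e+00,  0.00000000e+00,  0.00000000e+00,
         1.00000000e+00]])}
```

View pics/top0.png

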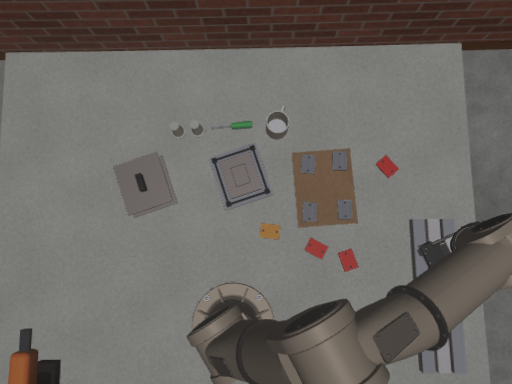

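View pics/scene0.png

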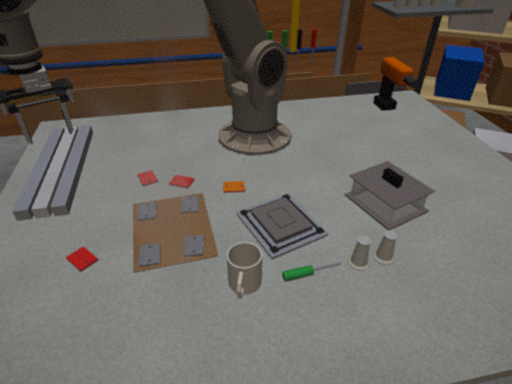

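View pics/wrist0.png

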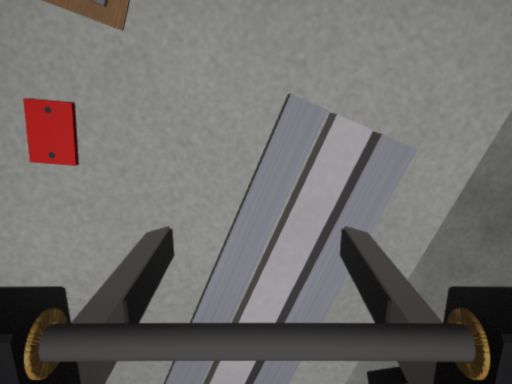

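The top view shows four grey plates on the cardboard: (308,163), (340,160), (310,211) and (345,209). The case base is at (240,176) and the lid is at (145,183). The mug is at (277,125), the cones at (177,130) and (197,128), and the driver at (235,126). The red and orange plates are decoys.

```bash
cat > h.py <<'E'
from workcell import env
import cv2, numpy as np
from scipy.spatial.transform import Rotation as R
def q2R(q): return R.from_quat([q[1],q[2],q[3],q[0]]).as_matrix()
def wfc(name,o=None):
    c=env.camera_params(name)
    if name!="wrist": return c,c["world_from_camera"]
    o=o or env.observe()
    T=np.eye(4);T[:3,:3]=q2R(o["eef_rot"]);T[:3,3]=o["eef_pos"]
    return c,T@c["hand_eye"]
def rays(c,uv):
    uv=np.asarray(uv,float).reshape(-1,2);K=c["mtx"]
    s=(uv-K[:2,2])/[K[0,0],K[1,1]]; u=s.copy()
    for _ in range(10): u=s/(1+c["k1"]*(u**2).sum(1,keepdims=True))
    return np.c_[u[:,0],-u[:,1],-np.ones(len(u))]
def plane(c,T,uv,z):
    d=rays(c,uv)@T[:3,:3].T; t=(z-T[2,3])/d[:,2]
    return T[:3,3]+t[:,None]*d
def depthpts(c,T,uv,dep):
    uv=np.asarray(uv).reshape(-1,2)
    d=dep[uv[:,1].astype(int),uv[:,0].astype(int)]
    return (rays(c,uv)*d[:,None])@T[:3,:3].T+T[:3,3]
def proj(c,T,P):
    P=np.asarray(P,float).reshape(-1,3);q=(P-T[:3,3])@T[:3,:3]
    s=np.c_[q[:,0],-q[:,1]]/(-q[:,2:3]); s=s*(1+c["k1"]*(s**2).sum(1,keepdims=True))
    return s*[c["mtx"][0,0],c["mtx"][1,1]]+c["mtx"][:2,2]
def shot(name,tag=None):
    o=env.observe() if name=="wrist" else None
    p,d=env.snapshot(name); c,T=wfc(name,o)
    if tag: cv2.imwrite(f"pics/{tag}.png",p[:,:,::-1])
    return p,d,c,T
def mrect(mask):
    cs,_=cv2.findContours(mask.astype(np.uint8),cv2.RETR_EXTERNAL,cv2.CHAIN_APPROX_NONE)
    k=max(cs,key=cv2.contourArea); return k[:,0,:]
def worldrect(pts):
    (cx,cy),(w,h),a=cv2.minAreaRect((pts[:,:2]*1000).astype(np.float32))
    if w<h: w,h,a=h,w,a+90
    return cx/1000,cy/1000,w,h,(a+90)%180-90
E
python3 - <<'E'
from h import *
p,d,c,T=shot("top","top1")
for lab in ["plate0_mid","lid_top","pad0","mug","thread0","driver","mat"]:
    try: r=env.silhouettes(lab,"top")
    except Exception as e: print(lab,e);continue
    for x in r:
        m=x["region"]
        k=mrect(m); v,u=np.nonzero(m)
        P=depthpts(c,T,np.c_[u,v],d)
        z=np.median(P[:,2]); W=worldrect(plane(c,T,k,z))
        print(lab,round(x["conf"],2),np.round(x["box"]),"z",round(z,4),np.round(W,3))
for lab in ["lid_grip","lid_top","case_mark","plate0_mid"]:
    for x in env.landmark_of(lab,"top"):
        uv=x["position"][::-1]; print(lab,round(x["conf"],2),uv,depthpts(c,T,[uv],d))
big=cv2.resize(p[100:240,100:400],(0,0),fx=2.6,fy=2.6,interpolation=cv2.INTER_CUBIC)
cv2.imwrite("pics/topbig.png",big[:,:,::-1])
E
```

```text
plate0_mid 0.76 [271. 231.  19.  21.] z 0.0066 [ 0.312 -0.133 66.018 52.932 81.016]
plate0_mid 0.76 [388. 167.  27.  21.] z 0.006 [ 0.537 -0.552 67.714 51.328 42.105]
plate0_mid 0.65 [310. 211.  11.  21.] z 0.0106 [ 0.381 -0.275 67.072 49.238 -1.592]
plate0_mid 0.64 [348. 260.  20.  23.] z 0.0064 [ 0.214 -0.401 67.411 51.633 18.021]
lid_top 0.56 [145. 185.  58.  66.] z 0.0751 [  0.477   0.293 199.797 177.181  19.568]
mug 0.64 [277. 123.  22.  34.] z 0.0312 [  0.7    -0.166 121.379  82.218  -0.888]
thread0 0.58 [178. 132.  16.  14.] z 0.0442 [ 0.674  0.192 62.35  45.256 44.288]
thread0 0.46 [199. 128.  12.  18.] z 0.0406 [ 0.682  0.121 58.953 50.041  0.17 ]
driver 0.57 [239. 123.  23.   9.] z 0.0214 [ 6.9400e-01 -3.7000e-02  6.9383e+01  2.5601e+01 -8.1258e+01]
driver 0.41 [308. 161.  17.  21.] z 0.0103 [ 0.551 -0.272 69.877 52.794 -6.782]
mat 0.87 [325. 187.  67.  77.] z 0.0027 [  0.467  -0.329 269.584 209.389   3.587]
mat 0.63 [144. 184.  63.  65.] z 0.0751 [  0.477   0.296 197.157 178.71   18.481]
lid_grip 0.57 [140.1, 181.0] [[0.4829006  0.29979533 0.11152746]]
lid_top 0.84 [142.4, 183.0] [[ 0.27553113 -0.10136979  1.50488019]]
lid_top 0.39 [310.3, 162.7] [[ 0.55463964 -0.2808605   0.01400305]]
case_mark 0.92 [241.5, 175.6] [[ 0.50976933 -0.03532631  0.02607517]]
case_mark 0.34 [344.6, 207.5] [[ 0.3934175  -0.397045    0.00871597]]
plate0_mid 0.79 [269.6, 228.4] [[ 0.32325645 -0.13195517  0.00637283]]
plate0_mid 0.76 [316.4, 250.7] [[ 0.2441171  -0.29336323  0.00820455]]
plate0_mid 0.64 [349.8, 259.3] [[ 0.2136639  -0.4074743   0.00849278]]
plate0_mid 0.63 [310.5, 212.6] [[ 0.37687313 -0.27681427  0.00938943]]
plate0_mid 0.53 [385.7, 167.4] [[ 0.5345635  -0.54811298  0.00764705]]
plate0_mid 0.3 [239.7, 174.0] [[ 0.51595402 -0.02888662  0.02387912]]
```

View pics/topbig.png

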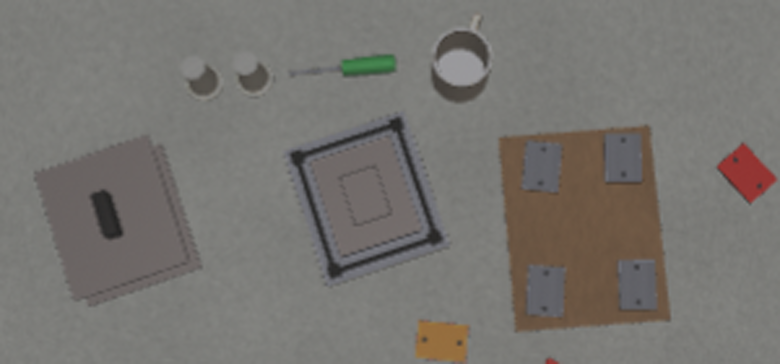

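```bash
cat >> h.py <<'E'
def Rt(psi):  # tool x down, tool z along yaw psi
    x=np.array([0,0,-1.]);z=np.array([np.cos(psi),np.sin(psi),0]);return np.c_[x,np.cross(z,x),z]
def plan(wps,grip,step=0.045,ang=0.13,start=None):
    """wps: list of (pos,psi_deg); prints rows"""
    o=env.observe(); p=o["eef_pos"].copy(); M=q2R(o["eef_rot"]); rows=[]
    if start: p,M=start
    for pos,psi in wps:
        pos=np.array(pos,float)
        c=[Rt(np.radians(psi)),Rt(np.radians(psi+180))]
        tgt=min(c,key=lambda X:R.from_matrix(M.T@X).magnitude())
        for _ in range(60):
            rv=R.from_matrix(M.T@tgt).as_rotvec(); dp=M.T@(pos-p)
            a=np.linalg.norm(rv);l=np.linalg.norm(dp)
            if a<0.003 and l<0.0006: break
            n=max(1,np.ceil(max(a/ang,l/step)-0.02)); rv=np.round(rv/n,3);dp=np.round(dp/n*100,2)
            if not rv.any() and not dp.any(): break
            rows.append([*rv,*dp,grip]); p=p+M@(dp/100); M=M@R.from_rotvec(rv).as_matrix()
            if n<=1: break
    for i,r in enumerate(rows):
        if i%5==0: print('--')
        print('['+','.join(f'{float(v):g}' for v in r)+'],')
    return p,M
def st():
    o=env.observe();M=q2R(o["eef_rot"])
    print("t",round(o["time_s"],2),"p",np.round(o["eef_pos"],4),"xax",np.round(M[:,0],3),"psi",round(np.degrees(np.arctan2(M[1,2],M[0,2])),1),"F",np.round(o["force"],1),"w",round(o["gripper_width"]*94,1),"j",np.round(o["joints"],2))
E
python3 - <<'E'
from h import *
st()
M=q2R(env.observe()["eef_rot"]);print(M)
plan([([0.44,-0.22,0.34],90)],9.4)
E
```

```text
t 0.75 p [ 0.2627 -0.6218  0.2245] xax [ 0.  0. -1.] psi -67.1 F [-0.7  0.1 -0.8] w 94.0 j [ 1.02  0.43  0.07  1.61 -0.03  1.11 -0.07]
[[ 2.26460789e-05  9.21162321e-01  3.89178593e-01]
 [ 3.98872086e-05  3.89178592e-01 -9.21162321e-01]
 [-9.99999999e-01  3.63839623e-05 -2.79292246e-05]]
--
[0.036,-0,-0,-1.05,2.91,-2.74,9.4],
[0.036,-0,-0,-1.05,2.81,-2.84,9.4],
[0.036,-0,-0,-1.05,2.7,-2.94,9.4],
[0.036,-0,-0,-1.05,2.59,-3.03,9.4],
[0.037,-0,-0,-1.05,2.48,-3.13,9.4],
--
[0.036,-0,-0,-1.05,2.37,-3.21,9.4],
[0.037,-0,-0,-1.05,2.25,-3.3,9.4],
[0.036,-0,-0,-1.05,2.12,-3.38,9.4],
[0.037,-0,-0,-1.05,2,-3.45,9.4],
[0.036,-0,-0,-1.05,1.87,-3.53,9.4],
--
[0.037,-0,-0,-1.05,1.75,-3.59,9.4],
```

apply_moves(
  deltas=[
    [[0.036,0,0,-1.05,2.91,-2.74,9.4],[0.036,0,0,-1.05,2.81,-2.84,9.4],[0.036,0,0,-1.05,2.7,-2.94,9.4],[0.036,0,0,-1.05,2.59,-3.03,9.4],[0.037,0,0,-1.05,2.48,-3.13,9.4]],
  ],
)

```text
time_s: 1.25
eef_pos: [0.3421, -0.4373, 0.276]
eef_rot: [0.547, 0.446, 0.549, -0.447]
force: [1.1, -0.5, -0.1]
gripper_width: 1.002
```

apply_moves(
  deltas=[
    [[0.036,0,0,-1.05,2.37,-3.21,9.4],[0.037,0,0,-1.05,2.25,-3.3,9.4],[0.036,0,0,-1.05,2.12,-3.38,9.4],[0.037,0,0,-1.05,2,-3.45,9.4],[0.036,0,0,-1.05,1.87,-3.53,9.4]],
  ],
)

```text
time_s: 1.75
eef_pos: [0.428, -0.2481, 0.3317]
eef_rot: [0.503, 0.496, 0.504, -0.497]
force: [0.6, 0.3, 0.2]
gripper_width: 1.001
```

apply_moves(
  deltas=[
    [[0.037,0,0,-1.05,1.75,-3.59,9.4],[0,0,0,0,0,0,9.4]],
  ],
)

```text
time_s: 1.95
eef_pos: [0.4479, -0.2056, 0.3445]
eef_rot: [0.496, 0.505, 0.494, -0.505]
force: [0.4, -1.1, -0.2]
gripper_width: 1.002
```

Run:
```python
from h import *
st()
shot("wrist","w1")
```

```text
t 1.95 p [ 0.4479 -0.2056  0.3445] xax [ 0.002 -0.001 -1.   ] psi -91.1 F [ 0.4 -1.1 -0.2] w 94.2 j [ 0.46  0.04 -0.17  1.84  0.01  1.27 -1.3 ]
```

View pics/w1.png

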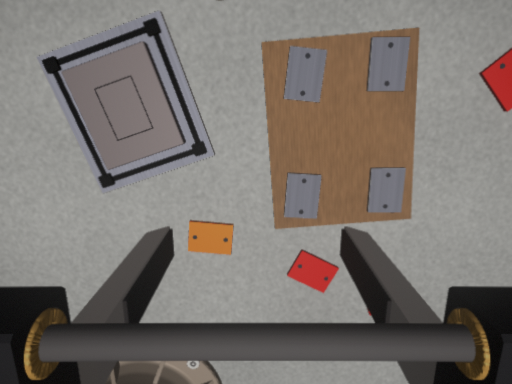

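The wrist view shows all four plates, at (306,74), (389,63), (303,195) and (386,190). It also shows the outline centred near (124,108) and the base pads at (152,27), (52,65), (107,181) and (200,149).

```bash
cat >> h.py <<'E'
def findplates(p,c,T,ztop=0.012,roi=None):
    a=p.astype(int); m=((a[:,:,2]-a[:,:,0])>3)&(a.sum(2)>200)&(a[:,:,2]<170)
    m=cv2.morphologyEx(m.astype(np.uint8),cv2.MORPH_CLOSE,np.ones((7,7)))
    m=cv2.morphologyEx(m,cv2.MORPH_OPEN,np.ones((5,5)))
    out=[]
    for k in cv2.findContours(m,cv2.RETR_EXTERNAL,cv2.CHAIN_APPROX_NONE)[0]:
        if cv2.contourArea(k)<300: continue
        W=worldrect(plane(c,T,k[:,0,:],ztop))
        if 55<W[2]<80 and 38<W[3]<62: out.append(np.r_[W,k[:,0,:].mean(0)])
    return out
def findbase(p,c,T,zpad=0.0185,guess=(0.51,-0.035,19)):
    """fit pads model"""
    g=cv2.cvtColor(p,cv2.COLOR_RGB2GRAY); m=(g<62).astype(np.uint8)
    m=cv2.morphologyEx(m,cv2.MORPH_OPEN,np.ones((7,7)))
    n,l,s,ce=cv2.connectedComponentsWithStats(m)
    return [(s[i,4],ce[i],plane(c,T,[ce[i]],zpad)[0]) for i in range(1,n) if 40<s[i,4]<600]
E
python3 - <<'E'
from h import *
p,d,c,T=shot("wrist")
for o in findplates(p,c,T): print("plate",np.round(o,3))
for o in findbase(p,c,T): print("pad",o[0],np.round(o[1]),np.round(o[2],4))
# outline by subpixel corners
g=cv2.cvtColor(p,cv2.COLOR_RGB2GRAY)
cr=np.array([[97,85],[132,76],[152,130],[118,139]],np.float32).reshape(-1,1,2)
q=cv2.cornerSubPix(g,cr.copy(),(5,5),(-1,-1),(3,30,0.01)).reshape(-1,2)
P=plane(c,T,q,0.030);print(q);print(np.round(P,4),P.mean(0));
print([np.linalg.norm(P[i]-P[(i+1)%4]) for i in range(4)])
print("yaw", [np.degrees(np.arctan2(*(v[1::-1]))) for v in (P[1]-P[2],P[0]-P[3])])
E
```

```text
plate [ 3.83000e-01 -2.73000e-01  6.62850e+01  4.81180e+01 -4.60300e+00
  3.00648e+02  1.94352e+02]
plate [  0.389  -0.396  65.976  47.773  -0.61  384.444 188.597]
plate [ 5.54000e-01 -2.73000e-01  6.60490e+01  4.80430e+01 -6.98000e+00
  3.02673e+02  7.22020e+01]
plate [ 5.64000e-01 -3.84000e-01  6.49090e+01  4.85910e+01 -1.41400e+00
  3.86298e+02  6.19240e+01]
pad 225 [149.  27.] [ 0.6134 -0.0738  0.0185]
pad 218 [50. 64.] [0.5708 0.0609 0.0185]
pad 135 [196. 147.] [ 0.4582 -0.1241  0.0185]
pad 148 [105. 179.] [0.4147 0.0106 0.0185]
pad 315 [132. 379.] [0.0625 0.0122 0.0185]
[[ 97.       85.     ]
 [127.93743  73.99356]
 [150.45245 126.38812]
 [115.50544 139.25375]]
[[ 0.543  -0.0019  0.03  ]
 [ 0.5559 -0.0439  0.03  ]
 [ 0.4886 -0.0658  0.03  ]
 [ 0.4722 -0.0165  0.03  ]] [ 0.51492511 -0.03202116  0.03      ]
[np.float64(0.04389071726979218), np.float64(0.07081997799954345), np.float64(0.0520149034702531), np.float64(0.07228185414637851)]
yaw [np.float64(18.07063343694667), np.float64(11.613100726621406)]
```

Run:
```python
from h import *
st()
plan([([0.383,-0.273,0.12],-94.6)],9.4)
```

```text
t 2.05 p [ 0.4456 -0.2098  0.3432] xax [ 0.    -0.002 -1.   ] psi -91.3 F [ 0.7 -0.7 -1.2] w 93.9 j [ 0.47  0.04 -0.16  1.84  0.01  1.27 -1.29]
--
[0.01,0,-0,3.72,-1.02,1.07,9.4],
[0.01,0,-0,3.72,-1.01,1.08,9.4],
[0.009,0,-0,3.72,-1,1.09,9.4],
[0.01,0.001,-0,3.73,-0.99,1.1,9.4],
[0.009,0,-0,3.72,-0.98,1.11,9.4],
--
[0.01,0.001,-0,3.72,-0.96,1.12,9.4],
```

apply_moves(
  deltas=[
    [[0.01,0,0,3.72,-1.02,1.07,9.4],[0.01,0,0,3.72,-1.01,1.08,9.4],[0.009,0,0,3.72,-1,1.09,9.4],[0.01,0,0,3.73,-0.99,1.1,9.4],[0.009,0,0,3.72,-0.98,1.11,9.4]],
  ],
)

```text
time_s: 2.55
eef_pos: [0.3916, -0.2704, 0.1549]
eef_rot: [0.485, 0.519, 0.477, -0.518]
force: [0.6, -0.2, -0.8]
gripper_width: 1.0
```

apply_moves(
  deltas=[
    [[0,0,0,0,0,0,9.4]],
  ],
)

```text
time_s: 2.65
eef_pos: [0.3871, -0.2715, 0.1508]
eef_rot: [-0.481, -0.519, -0.478, 0.52]
force: [0.1, 0.5, 0.3]
gripper_width: 1.002
```

Run:
```python
from h import *
st()
p,d,c,T=shot("wrist","w2")
for o in findplates(p,c,T): print("plate",np.round(o,4))
plan([([0.383,-0.273,0.06],-94.6)],9.4)
```

```text
t 2.65 p [ 0.3871 -0.2715  0.1508] xax [ 0.001 -0.004 -1.   ] psi -94.5 F [0.1 0.5 0.3] w 94.2 j [ 0.56  0.19 -0.09  2.12  0.03  0.83 -1.2 ]
plate [  0.3825  -0.2732  65.5789  48.5688  -4.5834 257.7131 190.7131]
plate [ 3.88800e-01 -3.97000e-01  6.66942e+01  4.82008e+01 -5.16900e-01
  3.96420e+02  1.73160e+02]
--
[0.001,0.002,-0.001,3.1,-0.2,0.05,9.4],
[0,0.002,-0.001,3.11,-0.2,0.06,9.4],
[0.001,0.001,-0.002,3.1,-0.2,0.06,9.4],
```

View pics/w2.png

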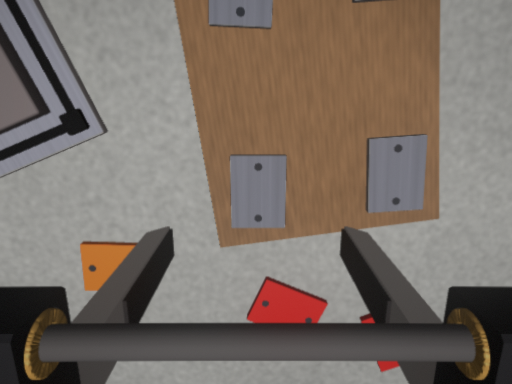

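Plate A is centred between the fingers near (258,191), and the estimate agrees with the first one. Descending.

apply_moves(
  deltas=[
    [[0.001,0.002,0,3.1,-0.2,0.06,9.4],[0,0.002,0,3.1,-0.2,0.06,9.4],[0,0,0,3.1,-0.1,0.06,9.4],[0,0,0,1.5,0,0,9.4],[0,0,0,0,0,0,9.4]],
  ],
)

```text
time_s: 3.2
eef_pos: [0.3918, -0.2778, 0.0509]
eef_rot: [0.485, 0.522, 0.474, -0.518]
force: [-0.1, -0.1, -0.1]
gripper_width: 1.0
```

Run:
```python
from h import *
st()
plan([([0.3825,-0.2732,0.0245],-94.6)],9.4)
```

```text
t 3.2 p [ 0.3918 -0.2778  0.0509] xax [ 0.015 -0.008 -1.   ] psi -94.6 F [-0.1 -0.1 -0.1] w 94.0 j [ 0.56  0.35 -0.09  2.18  0.05  0.59 -1.22]
--
[0,0.007,-0.016,2.63,-1.01,-0.41,9.4],
```

apply_moves(
  deltas=[
    [[0,0.007,-0.016,0.3,-1.01,0.41,9.4],[0,0,0,0,0,0,9.4]],
  ],
)

```text
time_s: 3.4
eef_pos: [0.3827, -0.2824, 0.0505]
eef_rot: [0.48, 0.52, 0.479, -0.519]
force: [-0.4, 0.6, 0.3]
gripper_width: 1.0
```

Run:
```python
from h import *
st()
plan([([0.3825,-0.2732,0.0245],-94.6)],9.4)
```

```text
t 3.4 p [ 0.3827 -0.2824  0.0505] xax [ 0.001 -0.001 -1.   ] psi -94.6 F [-0.4  0.6  0.3] w 94.0 j [ 0.57  0.35 -0.08  2.18  0.05  0.6  -1.2 ]
--
[0.001,0.001,-0.001,2.6,-0.09,-0.92,9.4],
```

apply_moves(
  deltas=[
    [[0.001,0.001,0,1.2,-0.05,-0.5,9.4],[0,0,0,1.0,0,-0.4,9.4],[0,0,0,0,0,0,9.4]],
  ],
)

```text
time_s: 3.7
eef_pos: [0.3844, -0.2738, 0.0293]
eef_rot: [0.481, 0.521, 0.477, -0.519]
force: [-0.4, -0.4, -0.7]
gripper_width: 0.996
```

Run:
```python
from h import *
st()
plan([([0.3825,-0.2732,0.0245],-94.6)],9.4)
```

```text
t 3.7 p [ 0.3844 -0.2738  0.0293] xax [ 0.006 -0.002 -1.   ] psi -94.7 F [-0.4 -0.4 -0.7] w 93.6 j [ 0.55  0.39 -0.08  2.2   0.06  0.55 -1.23]
--
[-0.001,0.001,-0.006,0.47,-0.2,-0.05,9.4],
```

apply_moves(
  deltas=[
    [[0,0.001,-0.006,0.45,-0.2,-0.05,9.4],[0,0,0,0,0,0,5.5],[0,0,0,0,0,0,4.5],[0,0,0,0,0,0,4.5],[0,0,0,0,0,0,4.5]],
  ],
)

```text
time_s: 4.2
eef_pos: [0.3825, -0.2727, 0.0243]
eef_rot: [-0.479, -0.519, -0.48, 0.52]
force: [0.8, -0.2, -0.0]
gripper_width: 0.697
```

Run:
```python
from h import *
st()
```

```text
t 4.2 p [ 0.3825 -0.2727  0.0243] xax [-0.001  0.    -1.   ] psi -94.6 F [ 0.8 -0.2 -0. ] w 65.6 j [ 0.55  0.4  -0.08  2.21  0.06  0.54 -1.23]
```

apply_moves(
  deltas=[
    [[0,0,0,0,0,0,3.0],[0,0,0,0,0,0,3.0],[0,0,0,0,0,0,3.0],[0,0,0,0,0,0,3.0]],
  ],
)

```text
time_s: 4.6
eef_pos: [0.3825, -0.2729, 0.0245]
eef_rot: [-0.479, -0.52, -0.48, 0.52]
force: [0.5, -0.7, -1.4]
gripper_width: 0.532
```

apply_moves(
  deltas=[
    [[0,0,0,-1,0,0,3.0],[0,0,0,-2,0,0,3.0],[0,0,0,-2,0,0,3.0],[0,0,0,-2,0,0,3.0]],
  ],
)

```text
time_s: 5.0
eef_pos: [0.3808, -0.2717, 0.0961]
eef_rot: [-0.477, -0.519, -0.482, 0.521]
force: [-0.5, 0.4, -1.7]
gripper_width: 0.523
```

Run:
```python
from h import *
st()
p,d,c,T=shot("wrist","w3")
plan([([0.5145,-0.032,0.12],17.9-90)],3)
```

```text
t 5.0 p [ 0.3808 -0.2717  0.0961] xax [-0.006  0.003 -1.   ] psi -94.6 F [-0.5  0.4 -1.7] w 49.2 j [ 0.56  0.27 -0.09  2.17  0.04  0.71 -1.21]
--
[-0.056,-0,0,-0.3,1.61,-3.58,3],
[-0.056,-0,0,-0.3,1.8,-3.48,3],
[-0.056,-0,0,-0.3,2,-3.38,3],
[-0.056,-0,0.001,-0.3,2.18,-3.26,3],
[-0.056,-0,0,-0.3,2.36,-3.13,3],
--
[-0.057,-0.001,0.001,-0.3,2.53,-2.99,3],
[-0.056,-0,0,-0.31,2.7,-2.84,3],
```

View pics/w3.png

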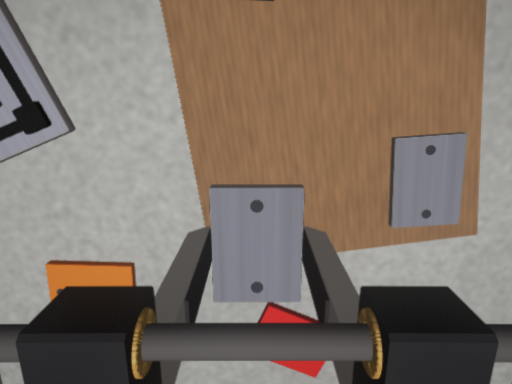

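The plate is held squarely, around (257,243). Carrying it to the base.

apply_moves(
  deltas=[
    [[-0.056,0,0,-0.5,1.61,-3.58,3],[-0.056,0,0,-0.5,1.8,-3.48,3],[-0.056,0,0,-0.3,2,-3.38,3],[-0.056,0,0,-0.3,2.18,-3.26,3],[-0.056,0,0,-0.3,2.36,-3.13,3]],
  ],
)

```text
time_s: 5.55
eef_pos: [0.4779, -0.1005, 0.1226]
eef_rot: [0.548, 0.448, 0.546, -0.449]
force: [0.2, -0.4, -2.0]
gripper_width: 0.526
```

apply_moves(
  deltas=[
    [[-0.057,-0.001,0.001,-0.3,2.53,-2.99,3],[-0.03,0,0,0,1.0,-1.2,3],[0,0,0,0,0,0,3]],
  ],
)

```text
time_s: 5.85
eef_pos: [0.5063, -0.045, 0.1274]
eef_rot: [0.57, 0.421, 0.566, -0.42]
force: [-0.0, -0.5, -2.4]
gripper_width: 0.526
```

```bash
cat >> h.py <<'E'
def inhand(p,c,T,o=None,tx=0.0123):
    """plate in hand: centre in tool frame (y,z) mm and angle"""
    o=o or env.observe(); M=q2R(o["eef_rot"]); 
    C=np.eye(4); C=env.camera_params("wrist")["hand_eye"]
    a=p.astype(int); m=((a[:,:,2]-a[:,:,0])>3)&(a.sum(2)>200)&(a[:,:,2]<190)
    m[:150]=0;m[330:]=0;m[:,:195]=0;m[:,318:]=0
    m=cv2.morphologyEx(m.astype(np.uint8),cv2.MORPH_CLOSE,np.ones((9,9)))
    m=cv2.morphologyEx(m,cv2.MORPH_OPEN,np.ones((9,9)))
    k=mrect(m); d=rays(c,k)@C[:3,:3].T; t=(tx-C[0,3])/d[:,0]; P=C[:3,3]+t[:,None]*d
    W=worldrect(P[:,1:]); return W
E
python3 - <<'E'
from h import *
st()
p,d,c,T=shot("wrist","w4")
print("inhand y,z",np.round(inhand(p,c,T),4))
plan([([0.5145,-0.032,0.06],17.9-90)],3)
E
```

```text
t 5.85 p [ 0.5063 -0.045   0.1274] xax [ 0.005 -0.003 -1.   ] psi -73.0 F [-0.  -0.5 -2.4] w 49.5 j [ 0.21  0.29 -0.29  2.06  0.11  0.81 -1.42]
inhand y,z [-6.00000e-04  3.00000e-04  6.68681e+01  5.70565e+01  8.20000e-03]
--
[-0.009,0.002,-0.002,3.37,0.61,-0.56,3],
[-0.009,0.002,-0.002,3.37,0.61,-0.55,3],
```

View pics/w4.png

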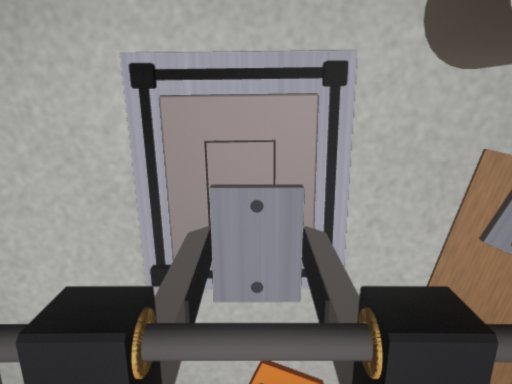

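The held plate is centred in the hand. The far outline edge at (206,141)–(274,141) is a useful check on the base position.

Run:
```python
from h import *
c,T=wfc("wrist")
P=plane(c,T,[[206,141.5],[274,141.5]],0.03);print(np.round(P,4),np.linalg.norm(P[0]-P[1]))
u=np.array([np.cos(np.radians(17.9)),np.sin(np.radians(17.9)),0]);print("centre est",P.mean(0)-0.035*u)
Q=plane(c,T,[[143,75.5],[336,73.5]],0.019);print(np.round(Q,4),np.linalg.norm(Q[0]-Q[1]),"c",Q.mean(0)-0.083*u)
v=Q[0]-Q[1];print("yaw",np.degrees(np.arctan2(-v[0],v[1])));v=P[0]-P[1];print("yaw",np.degrees(np.arctan2(-v[0],v[1])))
```

```text
[[ 0.5395  0.0028  0.03  ]
 [ 0.5542 -0.0458  0.03  ]] 0.05080161324142922
centre est [ 0.51354909 -0.03223671  0.03      ]
[[ 0.5712  0.0605  0.019 ]
 [ 0.614  -0.0755  0.019 ]] 0.14253875211580766 c [ 0.51361492 -0.0329742   0.019     ]
yaw 17.45765530523867
yaw 16.841307209592415
```

apply_moves(
  deltas=[
    [[0.006,0.002,0,2.5,0.8,-1.1,3],[0.005,0.002,0,2.5,0.3,-0.5,3],[0,0,0,0.8,0.1,0,3],[0,0,0,0,0,0,3]],
  ],
)

```text
time_s: 6.3
eef_pos: [0.5115, -0.0334, 0.0687]
eef_rot: [0.565, 0.427, 0.562, -0.427]
force: [-0.3, 0.1, -1.7]
gripper_width: 0.525
```

Run:
```python
from h import *
st()
plan([([0.514,-0.0325,0.051],-72.4)],3)
```

```text
t 6.3 p [ 0.5115 -0.0334  0.0687] xax [ 0.004 -0.002 -1.   ] psi -74.3 F [-0.3  0.1 -1.7] w 49.3 j [ 0.16  0.38 -0.27  2.09  0.16  0.69 -1.51]
--
[-0.034,0.003,-0.003,1.77,0.26,-0.03,3],
```

apply_moves(
  deltas=[
    [[-0.034,0.003,-0.003,0.9,0.26,-0.03,3],[0,0,0,0.6,0,0,3],[0,0,0,0,0,0,3]],
  ],
)

```text
time_s: 6.6
eef_pos: [0.5144, -0.035, 0.0543]
eef_rot: [0.571, 0.418, 0.57, -0.418]
force: [-0.5, -0.8, -2.3]
gripper_width: 0.529
```

Run:
```python
from h import *
st()
plan([([0.514,-0.0325,0.0505],-72.4)],3)
```

```text
t 6.6 p [ 0.5144 -0.035   0.0543] xax [ 0.001 -0.001 -1.   ] psi -72.4 F [-0.5 -0.8 -2.3] w 49.7 j [ 0.17  0.41 -0.27  2.09  0.17  0.67 -1.48]
--
[0,0.001,-0.001,0.38,0.04,-0.25,3],
```

apply_moves(
  deltas=[
    [[0,0.001,-0.001,0.38,0.04,-0.25,3],[0,0,0,0,0,0,3]],
  ],
)

```text
time_s: 6.8
eef_pos: [0.5145, -0.0328, 0.051]
eef_rot: [0.571, 0.418, 0.57, -0.418]
force: [-0.6, 0.3, -1.8]
gripper_width: 0.528
```

Run:
```python
from h import *
st()
```

```text
t 6.8 p [ 0.5145 -0.0328  0.051 ] xax [ 0.001 -0.    -1.   ] psi -72.4 F [-0.6  0.3 -1.8] w 49.7 j [ 0.16  0.42 -0.27  2.09  0.18  0.66 -1.49]
```

Force is still −1.8 N, the plate's weight, so it is just above the plinth. I'll lower it another 0.8 mm and release.

apply_moves(
  deltas=[
    [[0,0,0,0.1,0,0,3],[0,0,0,0,0,0,6.5],[0,0,0,0,0,0,9.4],[0,0,0,0,0,0,9.4],[0,0,0,0,0,0,9.4]],
  ],
)

```text
time_s: 7.3
eef_pos: [0.5154, -0.0324, 0.0512]
eef_rot: [0.572, 0.418, 0.57, -0.417]
force: [0.3, -0.6, 0.0]
gripper_width: 0.834
```

apply_moves(
  deltas=[
    [[0,0,0,-2,0,0,9.4],[0,0,0,-3,0,0,9.4],[0,0,0,-4,0,0,9.4],[0,0,0,-4,0,0,9.4],[0,0,0,-2,0,0,9.4]],
  ],
)

```text
time_s: 7.8
eef_pos: [0.5126, -0.0319, 0.2033]
eef_rot: [0.57, 0.417, 0.572, -0.418]
force: [-0.4, 0.2, -0.8]
gripper_width: 1.0
```

Run:
```python
from h import *
st()
p,d,c,T=shot("wrist","w5")
for o in findplates(p,c,T,0.038): print("pile",np.round(o,4))
for o in findplates(p,c,T): print("plate",np.round(o,4))
plan([([0.3888,-0.397,0.11],-90.5)],9.4)
```

```text
t 7.8 p [ 0.5126 -0.0319  0.2033] xax [-0.004  0.    -1.   ] psi -72.4 F [-0.4  0.2 -0.8] w 94.0 j [ 0.21  0.2  -0.31  1.97  0.07  0.98 -1.4 ]
pile [ 5.565000e-01 -2.548000e-01  6.136550e+01  4.645770e+01 -6.845200e+00
  4.843842e+02  2.040565e+02]
pile [ 5.146000e-01 -3.310000e-02  6.582770e+01  4.893840e+01  1.765630e+01
  2.582261e+02  1.767130e+02]
plate [ 5.539000e-01 -2.744000e-01  6.626030e+01  5.016340e+01 -6.845200e+00
  4.843842e+02  2.040565e+02]
plate [ 5.086000e-01 -3.510000e-02  7.107860e+01  5.284190e+01  1.765580e+01
  2.582261e+02  1.767130e+02]
--
[0.035,-0,0,1.06,-2.55,3.45,9.4],
[0.035,-0,0,1.06,-2.43,3.53,9.4],
[0.035,-0,0,1.06,-2.3,3.62,9.4],
[0.035,-0,0,1.06,-2.17,3.69,9.4],
[0.035,-0,0,1.06,-2.04,3.77,9.4],
--
[0.035,-0,0,1.06,-1.91,3.84,9.4],
[0.036,-0,0,1.07,-1.78,3.9,9.4],
[0.035,-0,0.001,1.06,-1.64,3.96,9.4],
[0.036,-0,0,1.06,-1.49,4.02,9.4],
```

View pics/w5.png

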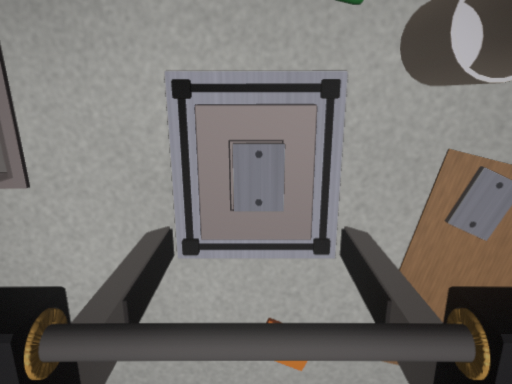

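The first plate sits on the outline at (258,177), measured at (0.5146,−0.033) with yaw 17.7°. Next plate.

apply_moves(
  deltas=[
    [[0.035,0,0,0.5,-2.55,3.45,9.4],[0.035,0,0,0.8,-2.43,3.53,9.4],[0.035,0,0,1.06,-2.3,3.62,9.4],[0.035,0,0,1.06,-2.17,3.69,9.4],[0.035,0,0,1.06,-2.04,3.77,9.4]],
  ],
)

```text
time_s: 8.35
eef_pos: [0.4466, -0.2357, 0.1625]
eef_rot: [0.535, 0.466, 0.531, -0.463]
force: [1.4, 0.1, -0.0]
gripper_width: 0.997
```

apply_moves(
  deltas=[
    [[0.035,0,0,1.06,-1.91,3.84,9.4],[0.036,0,0,1.07,-1.78,3.9,9.4],[0.035,0,0,1.06,-1.64,3.96,9.4],[0.01,0,0,0.5,-0.5,1.0,9.4],[0,0,0,0,0,0,9.4]],
  ],
)

```text
time_s: 8.85
eef_pos: [0.3944, -0.3773, 0.1216]
eef_rot: [0.504, 0.499, 0.501, -0.497]
force: [-0.2, 0.7, 0.4]
gripper_width: 0.995
```

Run:
```python
from h import *
st()
p,d,c,T=shot("wrist","w6")
for o in findplates(p,c,T): print("plate",np.round(o,4))
plan([([0.3888,-0.397,0.0245],-90.5)],9.4)
```

```text
t 8.85 p [ 0.3944 -0.3773  0.1216] xax [ 0.005 -0.001 -1.   ] psi -89.5 F [-0.2  0.7  0.4] w 93.6 j [ 0.68  0.34 -0.04  1.99  0.02  0.81 -0.93]
plate [ 3.887000e-01 -3.974000e-01  6.635450e+01  4.857640e+01  2.644000e-01
  2.803221e+02  2.020824e+02]
--
[0.006,0,-0.002,3.25,-0.23,0.67,9.4],
[0.007,0,-0.002,3.25,-0.22,0.68,9.4],
[0.006,0.001,-0.002,3.25,-0.2,0.68,9.4],
```

View pics/w6.png

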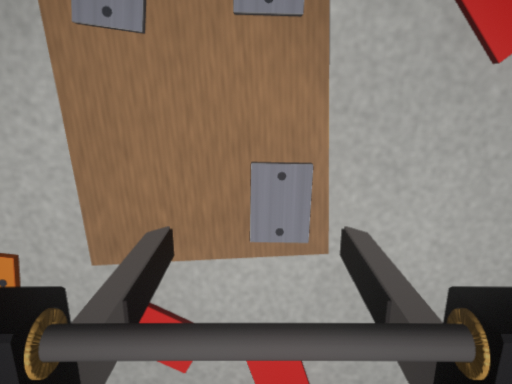

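Plate B is at (281,202), clear on all sides. Descending.

apply_moves(
  deltas=[
    [[0.003,0,-0.002,2.5,-0.23,0.9,9.4],[0.003,0,-0.002,2.5,-0.22,0.8,9.4],[0,0.001,-0.002,1.8,-0.2,0.3,9.4],[0,0,0,0.8,-0.2,0,9.4],[0,0,0,0,0,0,9.4]],
  ],
)

```text
time_s: 9.4
eef_pos: [0.3932, -0.3905, 0.0464]
eef_rot: [0.505, 0.497, 0.503, -0.495]
force: [0.9, 0.9, 0.6]
gripper_width: 0.999
```

Run:
```python
from h import *
st()
plan([([0.3887,-0.3974,0.0245],-90)],9.4)
```

```text
t 9.4 p [ 0.3932 -0.3905  0.0464] xax [ 0.005  0.    -1.   ] psi -89.1 F [0.9 0.9 0.6] w 93.9 j [ 0.7   0.46 -0.04  2.02  0.02  0.66 -0.91]
--
[0.016,-0,-0.005,2.18,-0.47,0.68,9.4],
```

apply_moves(
  deltas=[
    [[0.016,0,-0.005,1.0,-0.47,0.68,9.4],[0,0,0,0.9,-0.1,0.1,9.4],[0,0,0,0,0,0,9.4]],
  ],
)

```text
time_s: 9.7
eef_pos: [0.3893, -0.3981, 0.0281]
eef_rot: [0.501, 0.5, 0.499, -0.5]
force: [0.0, 0.8, -0.9]
gripper_width: 1.003
```

Run:
```python
from h import *
st()
plan([([0.3887,-0.3974,0.0245],-90)],9.4)
```

```text
t 9.7 p [ 0.3893 -0.3981  0.0281] xax [ 0.002 -0.001 -1.   ] psi -89.9 F [ 0.   0.8 -0.9] w 94.3 j [ 0.71  0.49 -0.03  2.02  0.02  0.63 -0.91]
--
[0.001,0.001,-0.002,0.36,-0.06,-0.07,9.4],
```

apply_moves(
  deltas=[
    [[0.001,0.001,-0.002,0.34,-0.06,-0.07,6],[0,0,0,0,0,0,3],[0,0,0,0,0,0,3],[0,0,0,0,0,0,3],[0,0,0,0,0,0,3]],
  ],
)

```text
time_s: 10.2
eef_pos: [0.3892, -0.3976, 0.0254]
eef_rot: [0.501, 0.5, 0.5, -0.5]
force: [0.4, -0.8, 0.6]
gripper_width: 0.617
```

apply_moves(
  deltas=[
    [[0,0,0,0,0,0,3.0],[0,0,0,0,0,0,3.0],[0,0,0,0,0,0,3.0],[0,0,0,0,0,0,3.0]],
  ],
)

```text
time_s: 10.6
eef_pos: [0.3892, -0.3975, 0.0255]
eef_rot: [0.501, 0.5, 0.5, -0.5]
force: [0.0, 0.5, -0.4]
gripper_width: 0.529
```

apply_moves(
  deltas=[
    [[0,0,0,-1,0,0,3.0],[0,0,0,-2,0,0,3.0],[0,0,0,-2.5,0,0,3.0],[0,0,0,-2.5,0,0,3.0]],
  ],
)

```text
time_s: 11.0
eef_pos: [0.3873, -0.3958, 0.1064]
eef_rot: [0.498, 0.5, 0.502, -0.5]
force: [0.5, 0.3, -2.1]
gripper_width: 0.523
```

Run:
```python
from h import *
st()
p,d,c,T=shot("wrist","w7"); print("inhand",np.round(inhand(p,c,T),4))
plan([([0.5145,-0.033,0.13],-72.4)],3)
```

```text
t 11.0 p [ 0.3873 -0.3958  0.1064] xax [-0.004  0.003 -1.   ] psi -90.0 F [ 0.5  0.3 -2.1] w 49.2 j [ 0.71  0.37 -0.03  1.98  0.02  0.8  -0.9 ]
inhand [-2.00000e-04  4.00000e-04  6.62488e+01  4.91836e+01  2.95000e-02]
--
[-0.034,-0,0,-0.22,1.4,-4.05,3],
[-0.034,-0,0,-0.22,1.53,-4,3],
[-0.034,-0,0,-0.22,1.67,-3.94,3],
[-0.034,-0,0,-0.22,1.8,-3.88,3],
[-0.034,-0,0,-0.22,1.94,-3.82,3],
--
[-0.034,-0,0,-0.21,2.06,-3.75,3],
[-0.034,-0,0,-0.22,2.19,-3.68,3],
[-0.035,-0,0,-0.21,2.31,-3.6,3],
[-0.034,-0,0,-0.22,2.44,-3.52,3],
```

apply_moves(
  deltas=[
    [[-0.034,0,0,-0.5,1.4,-4.05,3],[-0.034,0,0,-0.3,1.53,-4,3],[-0.034,0,0,-0.22,1.67,-3.94,3],[-0.034,0,0,-0.22,1.8,-3.88,3],[-0.034,0,0,-0.22,1.94,-3.82,3]],
  ],
)

```text
time_s: 11.55
eef_pos: [0.4595, -0.1954, 0.1302]
eef_rot: [0.542, 0.457, 0.537, -0.458]
force: [0.6, -0.6, -1.3]
gripper_width: 0.526
```

apply_moves(
  deltas=[
    [[-0.034,0,0,-0.21,2.06,-3.75,3],[-0.034,0,0,-0.22,2.19,-3.68,3],[-0.035,0,0,-0.21,2.31,-3.6,3],[-0.02,0,0,0,1.0,-1.5,3],[0,0,0,0,0,0,3]],
  ],
)

```text
time_s: 12.05
eef_pos: [0.5103, -0.0457, 0.14]
eef_rot: [0.573, 0.42, 0.565, -0.419]
force: [-0.3, -0.5, -2.0]
gripper_width: 0.526
```

Run:
```python
from h import *
st()
plan([([0.5145,-0.033,0.08],-72.4)],3)
```

```text
t 12.05 p [ 0.5103 -0.0457  0.14  ] xax [ 0.01  -0.006 -1.   ] psi -72.8 F [-0.3 -0.5 -2. ] w 49.4 j [ 0.18  0.27 -0.26  2.04  0.1   0.83 -1.4 ]
--
[-0.003,0.004,-0.004,3,0.37,-0.57,3],
[-0.004,0.005,-0.003,3,0.38,-0.56,3],
```

apply_moves(
  deltas=[
    [[-0.003,0.004,-0.004,3,0.5,-0.9,3],[-0.004,0.005,-0.003,2.8,0.25,-0.3,3],[0,0,0,1,0,0,3],[0,0,0,0,0,0,3]],
  ],
)

```text
time_s: 12.45
eef_pos: [0.5146, -0.0363, 0.072]
eef_rot: [0.571, 0.419, 0.569, -0.419]
force: [0.7, 0.4, -2.1]
gripper_width: 0.526
```

Run:
```python
from h import *
st()
plan([([0.5145,-0.033,0.0605],-72.4)],3)
```

```text
t 12.45 p [ 0.5146 -0.0363  0.072 ] xax [ 0.002 -0.002 -1.   ] psi -72.6 F [ 0.7  0.4 -2.1] w 49.5 j [ 0.15  0.38 -0.25  2.08  0.14  0.7  -1.46]
--
[-0.004,0.002,-0.002,1.15,0.09,-0.32,3],
```

apply_moves(
  deltas=[
    [[-0.004,0.002,-0.002,0.5,0.09,-0.32,3],[0,0,0,0.5,0,0,3],[0,0,0,0,0,0,3]],
  ],
)

```text
time_s: 12.75
eef_pos: [0.515, -0.035, 0.0634]
eef_rot: [0.571, 0.418, 0.569, -0.419]
force: [0.3, 0.3, -2.0]
gripper_width: 0.528
```

Run:
```python
from h import *
st()
plan([([0.5145,-0.033,0.0597],-72.4)],3)
```

```text
t 12.75 p [ 0.515  -0.035   0.0634] xax [ 0.002 -0.002 -1.   ] psi -72.6 F [ 0.3  0.3 -2. ] w 49.6 j [ 0.15  0.39 -0.25  2.08  0.15  0.68 -1.46]
--
[-0.003,0.002,-0.001,0.37,0.01,-0.21,3],
```

apply_moves(
  deltas=[
    [[-0.003,0.002,-0.001,0.37,0.01,-0.21,3],[0,0,0,0,0,0,3],[0,0,0,0.1,0,0,3]],
  ],
)

```text
time_s: 13.05
eef_pos: [0.5152, -0.0331, 0.0596]
eef_rot: [0.571, 0.418, 0.57, -0.417]
force: [-0.5, -0.3, -2.3]
gripper_width: 0.527
```

Run:
```python
from h import *
st()
```

```text
t 13.05 p [ 0.5152 -0.0331  0.0596] xax [ 0.002 -0.    -1.   ] psi -72.4 F [-0.5 -0.3 -2.3] w 49.5 j [ 0.15  0.4  -0.25  2.08  0.15  0.67 -1.47]
```

apply_moves(
  deltas=[
    [[0,0,0,0.1,-0.03,0,3],[0,0,0,0,0,0,6.5],[0,0,0,0,0,0,9.4],[0,0,0,0,0,0,9.4],[0,0,0,0,0,0,9.4]],
  ],
)

```text
time_s: 13.55
eef_pos: [0.5159, -0.033, 0.0601]
eef_rot: [0.572, 0.418, 0.569, -0.417]
force: [0.5, -0.1, -0.4]
gripper_width: 0.83
```

apply_moves(
  deltas=[
    [[0,0,0,-2,0,0,9.4],[0,0,0,-3,0,0,9.4],[0,0,0,-4,0,0,9.4],[0,0,0,-4,0,0,9.4],[0,0,0,-1,0,0,9.4]],
  ],
)

```text
time_s: 14.05
eef_pos: [0.5137, -0.0327, 0.2027]
eef_rot: [0.57, 0.417, 0.571, -0.418]
force: [-0.2, -0.5, 0.3]
gripper_width: 0.999
```

Run:
```python
from h import *
st()
p,d,c,T=shot("wrist","w8")
for o in findplates(p,c,T,0.046): print("pile",np.round(o,4))
for o in findplates(p,c,T): print("plate",np.round(o,4))
plan([([0.554,-0.274,0.11],-97)],9.4)
```

```text
t 14.05 p [ 0.5137 -0.0327  0.2027] xax [-0.002  0.001 -1.   ] psi -72.4 F [-0.2 -0.5  0.3] w 93.9 j [ 0.18  0.2  -0.28  1.97  0.07  0.98 -1.39]
pile [ 5.573000e-01 -2.489000e-01  5.969550e+01  4.551620e+01 -6.768100e+00
  4.835787e+02  2.053708e+02]
pile [ 5.149000e-01 -3.350000e-02  6.664650e+01  4.893960e+01  1.720150e+01
  2.575381e+02  1.797246e+02]
plate [ 5.538000e-01 -2.745000e-01  6.608750e+01  5.039000e+01 -6.768100e+00
  4.835787e+02  2.053708e+02]
plate [ 5.070000e-01 -3.610000e-02  7.378300e+01  5.418000e+01  1.720150e+01
  2.575381e+02  1.797246e+02]
--
[0.072,-0,0,1.54,-0.58,4.04,9.4],
[0.072,-0,0,1.54,-0.28,4.07,9.4],
[0.071,-0,0,1.54,0.01,4.07,9.4],
[0.072,-0,0,1.54,0.3,4.06,9.4],
[0.071,-0,0.001,1.54,0.59,4.04,9.4],
--
[0.072,-0,0,1.54,0.87,3.98,9.4],
```

View pics/w8.png

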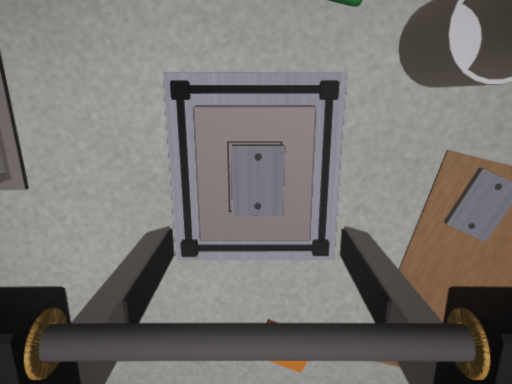

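The second plate is stacked squarely at (257,180). Next is plate C at (0.554,−0.274).

apply_moves(
  deltas=[
    [[0.072,0,0,0.8,-0.58,4.04,9.4],[0.072,0,0,1.2,-0.28,4.07,9.4],[0.071,0,0,1.54,0.01,4.07,9.4],[0.072,0,0,1.54,0.3,4.06,9.4],[0.071,0,0,1.54,0.59,4.04,9.4]],
  ],
)

```text
time_s: 14.6
eef_pos: [0.5488, -0.2344, 0.1327]
eef_rot: [0.487, 0.513, 0.487, -0.512]
force: [1.3, -0.4, -0.0]
gripper_width: 1.003
```

apply_moves(
  deltas=[
    [[0.05,0,0,1.0,0.6,2.5,9.4],[0,0,0,0,0,0,9.4]],
  ],
)

```text
time_s: 14.8
eef_pos: [0.5506, -0.2662, 0.1167]
eef_rot: [-0.47, -0.526, -0.472, 0.529]
force: [0.1, -0.4, 0.4]
gripper_width: 0.998
```

Run:
```python
from h import *
st()
p,d,c,T=shot("wrist","w9")
for o in findplates(p,c,T): print("plate",np.round(o,4))
plan([([0.554,-0.274,0.0245],-97)],9.4)
```

```text
t 14.8 p [ 0.5506 -0.2662  0.1167] xax [-0.005  0.    -1.   ] psi -96.5 F [ 0.1 -0.4  0.4] w 93.8 j [ 0.41  0.44 -0.08  1.84  0.05  0.87 -1.38]
plate [  0.5539  -0.2737  66.7393  48.4892  -6.8079 264.9928 190.4022]
plate [ 5.643000e-01 -3.853000e-01  6.672000e+01  4.802360e+01 -1.005500e+00
  4.061463e+02  1.621220e+02]
--
[0.004,-0,0.002,3.08,0.16,0.3,9.4],
[0.004,-0,0.002,3.09,0.16,0.31,9.4],
[0.004,-0,0.001,3.08,0.16,0.3,9.4],
```

View pics/w9.png

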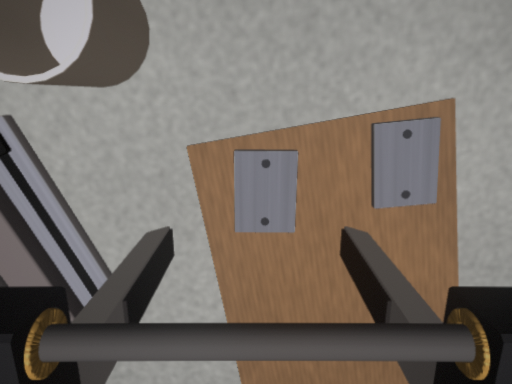

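Plate C is at (265,190) and D at (406,162). The mug, top left, is well clear. Descending.

apply_moves(
  deltas=[
    [[0.004,0,0.002,2.5,0.16,0.4,9.4],[0.004,0,0.002,2.5,0.16,0.4,9.4],[0,0,0,1.6,0,0.1,9.4],[0,0,0,0.6,0,0,9.4],[0,0,0,0,0,0,9.4]],
  ],
)

```text
time_s: 15.35
eef_pos: [0.5525, -0.2678, 0.0412]
eef_rot: [0.471, 0.527, 0.473, -0.526]
force: [-0.3, 1.0, 0.3]
gripper_width: 1.0
```

Run:
```python
from h import *
st()
plan([([0.554,-0.2738,0.0245],-96.8)],9.4)
```

```text
t 15.35 p [ 0.5525 -0.2678  0.0412] xax [-0.002  0.003 -1.   ] psi -96.3 F [-0.3  1.   0.3] w 94.0 j [ 0.41  0.54 -0.08  1.88  0.06  0.73 -1.38]
--
[0.009,-0.003,0.002,1.66,0.22,0.58,9.4],
```

apply_moves(
  deltas=[
    [[0.009,-0.003,0.002,0.6,0.2,0.58,9.4],[0,0,0,0.7,0,0.05,9.4],[0,0,0,0,0,0,9.4]],
  ],
)

```text
time_s: 15.65
eef_pos: [0.555, -0.2738, 0.029]
eef_rot: [0.471, 0.529, 0.469, -0.528]
force: [-0.8, 0.1, -1.3]
gripper_width: 0.999
```

Run:
```python
from h import *
st()
plan([([0.554,-0.2738,0.0245],-96.8)],9.4)
```

```text
t 15.65 p [ 0.555  -0.2738  0.029 ] xax [ 0.002 -0.001 -1.   ] psi -96.7 F [-0.8  0.1 -1.3] w 93.9 j [ 0.41  0.56 -0.07  1.87  0.06  0.7  -1.39]
--
[0.001,0.001,-0.002,0.45,-0.1,0.01,9.4],
```

apply_moves(
  deltas=[
    [[0.001,0.001,-0.002,0.45,-0.1,0,6],[0,0,0,0,0,0,3],[0,0,0,0,0,0,3],[0,0,0,0,0,0,3],[0,0,0,0,0,0,3]],
  ],
)

```text
time_s: 16.15
eef_pos: [0.5545, -0.274, 0.0252]
eef_rot: [0.47, 0.529, 0.469, -0.528]
force: [0.2, 0.1, -0.0]
gripper_width: 0.613
```

apply_moves(
  deltas=[
    [[0,0,0,0,0,0,3.0],[0,0,0,0,0,0,3.0],[0,0,0,0,0,0,3.0],[0,0,0,0,0,0,3.0]],
  ],
)

```text
time_s: 16.55
eef_pos: [0.5546, -0.274, 0.0253]
eef_rot: [0.47, 0.529, 0.469, -0.528]
force: [0.6, 0.6, -0.2]
gripper_width: 0.528
```

apply_moves(
  deltas=[
    [[0,0,0,-1,0,0,3.0],[0,0,0,-2,0,0,3.0],[0,0,0,-2.5,0,0,3.0],[0,0,0,-3.5,0,0,3.0]],
  ],
)

```text
time_s: 16.95
eef_pos: [0.5514, -0.2727, 0.1149]
eef_rot: [-0.467, -0.528, -0.472, 0.53]
force: [0.4, 0.3, -0.8]
gripper_width: 0.525
```

Run:
```python
from h import *
st()
p,d,c,T=shot("wrist","w10"); print("inhand",np.round(inhand(p,c,T),4))
plan([([0.515,-0.033,0.13],-72.4)],3)
```

```text
t 16.95 p [ 0.5514 -0.2727  0.1149] xax [-0.007  0.003 -1.   ] psi -96.8 F [ 0.4  0.3 -0.8] w 49.4 j [ 0.42  0.45 -0.08  1.83  0.04  0.87 -1.37]
inhand [-1.00000e-04  4.00000e-04  6.62438e+01  4.88656e+01  2.90000e-03]
--
[-0.071,-0,-0,-0.14,-1.12,-3.91,3],
[-0.071,-0,-0,-0.14,-0.85,-3.98,3],
[-0.071,-0,-0,-0.14,-0.56,-4.03,3],
[-0.071,-0,-0,-0.14,-0.27,-4.06,3],
[-0.071,-0,-0,-0.14,0.02,-4.07,3],
--
[-0.071,-0,-0.001,-0.14,0.3,-4.05,3],
```

apply_moves(
  deltas=[
    [[-0.071,0,0,-0.6,-1.12,-3.91,3],[-0.071,0,0,-0.4,-0.85,-3.98,3],[-0.071,0,0,-0.2,-0.56,-4.03,3],[-0.071,0,0,-0.14,-0.27,-4.06,3],[-0.071,0,0,-0.14,0.02,-4.07,3]],
  ],
)

```text
time_s: 17.5
eef_pos: [0.522, -0.0739, 0.1422]
eef_rot: [0.56, 0.438, 0.552, -0.436]
force: [1.0, 0.8, -2.2]
gripper_width: 0.526
```

apply_moves(
  deltas=[
    [[-0.06,0,0,0,0.3,-3.0,3],[0,0,0,0,0,0,3]],
  ],
)

```text
time_s: 17.7
eef_pos: [0.517, -0.0375, 0.1438]
eef_rot: [0.575, 0.418, 0.567, -0.416]
force: [-0.1, -0.0, -1.9]
gripper_width: 0.525
```

Run:
```python
from h import *
st()
plan([([0.515,-0.033,0.085],-72.4)],3)
```

```text
t 17.7 p [ 0.517  -0.0375  0.1438] xax [ 0.011 -0.004 -1.   ] psi -72.2 F [-0.1 -0.  -1.9] w 49.4 j [ 0.17  0.27 -0.26  2.03  0.1   0.84 -1.41]
--
[0.002,0.004,-0.005,2.94,-0.05,-0.27,3],
[0.001,0.003,-0.004,2.94,-0.04,-0.25,3],
```

apply_moves(
  deltas=[
    [[0.002,0.004,-0.005,2.8,-0.05,-0.4,3],[0.001,0.003,-0.004,2.8,-0.04,-0.2,3],[0,0,0,0.8,0,0,3],[0,0,0,0,0,0,3]],
  ],
)

```text
time_s: 18.1
eef_pos: [0.5165, -0.0328, 0.0813]
eef_rot: [0.572, 0.419, 0.569, -0.417]
force: [-0.1, -0.4, -1.8]
gripper_width: 0.529
```

Run:
```python
from h import *
st()
plan([([0.515,-0.033,0.0675],-72.4)],3)
```

```text
t 18.1 p [ 0.5165 -0.0328  0.0813] xax [ 0.005 -0.001 -1.   ] psi -72.4 F [-0.1 -0.4 -1.8] w 49.7 j [ 0.15  0.37 -0.25  2.07  0.14  0.72 -1.45]
--
[-0.001,0.003,-0.004,1.38,-0.16,-0.03,3],
```

apply_moves(
  deltas=[
    [[0,0.003,-0.004,0.6,-0.16,-0.03,3],[0,0,0,0.4,0,0,3],[0,0,0,0,0,0,3]],
  ],
)

```text
time_s: 18.4
eef_pos: [0.5161, -0.0343, 0.0729]
eef_rot: [0.571, 0.419, 0.569, -0.418]
force: [-0.3, 0.3, -2.3]
gripper_width: 0.527
```

Run:
```python
from h import *
st()
plan([([0.515,-0.033,0.0675],-72.4)],3)
```

```text
t 18.4 p [ 0.5161 -0.0343  0.0729] xax [ 0.003 -0.    -1.   ] psi -72.6 F [-0.3  0.3 -2.3] w 49.5 j [ 0.15  0.38 -0.25  2.07  0.14  0.7  -1.46]
--
[-0.003,0.001,-0.002,0.54,-0.07,-0.15,3],
```

apply_moves(
  deltas=[
    [[-0.003,0.001,-0.002,0.52,-0.07,-0.15,3],[0,0,0,0,0,0,3]],
  ],
)

```text
time_s: 18.6
eef_pos: [0.5155, -0.0332, 0.0681]
eef_rot: [0.571, 0.418, 0.57, -0.417]
force: [-0.6, -0.6, -2.3]
gripper_width: 0.526
```

Run:
```python
from h import *
st()
plan([([0.515,-0.033,0.0672],-72.4)],3)
```

```text
t 18.6 p [ 0.5155 -0.0332  0.0681] xax [ 0.002  0.    -1.   ] psi -72.4 F [-0.6 -0.6 -2.3] w 49.4 j [ 0.15  0.39 -0.25  2.08  0.14  0.69 -1.46]
--
[-0,0,-0.002,0.09,-0.04,-0.04,3],
```

apply_moves(
  deltas=[
    [[0,0,-0.002,0.12,-0.04,-0.02,3],[0,0,0,0,0,0,6.5],[0,0,0,0,0,0,9.4],[0,0,0,0,0,0,9.4],[0,0,0,0,0,0,9.4]],
  ],
)

```text
time_s: 19.1
eef_pos: [0.5159, -0.033, 0.0677]
eef_rot: [0.571, 0.418, 0.57, -0.417]
force: [-0.3, 0.2, 0.7]
gripper_width: 0.829
```

apply_moves(
  deltas=[
    [[0,0,0,-2,0,0,9.4],[0,0,0,-3,0,0,9.4],[0,0,0,-4,0,0,9.4],[0,0,0,-3.5,0,0,9.4],[0,0,0,-1,0,0,9.4]],
  ],
)

```text
time_s: 19.6
eef_pos: [0.5141, -0.0327, 0.2056]
eef_rot: [0.57, 0.417, 0.572, -0.418]
force: [0.3, 0.2, -0.4]
gripper_width: 1.003
```

Run:
```python
from h import *
st()
p,d,c,T=shot("wrist","w11")
for o in findplates(p,c,T,0.054): print("pile",np.round(o,4))
plan([([0.5643,-0.3853,0.12],-91)],9.4)
```

```text
t 19.6 p [ 0.5141 -0.0327  0.2056] xax [-0.004  0.    -1.   ] psi -72.4 F [ 0.3  0.2 -0.4] w 94.3 j [ 0.18  0.2  -0.27  1.96  0.06  0.99 -1.39]
pile [ 5.161000e-01 -3.320000e-02  6.913940e+01  4.906960e+01  1.762150e+01
  2.578689e+02  1.800041e+02]
--
[0.036,-0,0,0.95,-0.65,3.9,9.4],
[0.036,-0,0,0.95,-0.51,3.92,9.4],
[0.036,-0,0,0.95,-0.37,3.94,9.4],
[0.036,-0,0.001,0.95,-0.23,3.95,9.4],
[0.036,-0,0,0.95,-0.09,3.96,9.4],
--
[0.036,-0,0.001,0.95,0.05,3.96,9.4],
[0.036,-0,0,0.95,0.2,3.95,9.4],
[0.037,-0,0.001,0.95,0.34,3.94,9.4],
[0.036,-0,0,0.95,0.48,3.93,9.4],
```

View pics/w11.png

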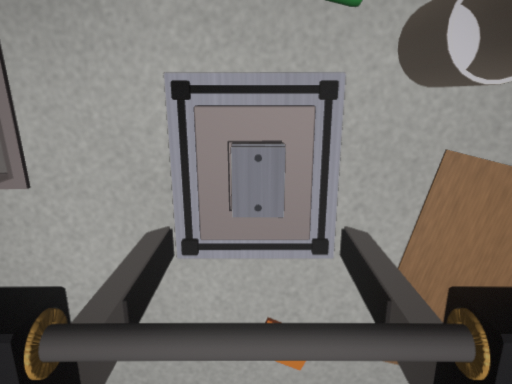

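Three plates are stacked squarely at (258,180). Now plate D.

apply_moves(
  deltas=[
    [[0.036,0,0,0.5,-0.65,3.9,9.4],[0.036,0,0,0.7,-0.51,3.92,9.4],[0.036,0,0,0.95,-0.37,3.94,9.4],[0.036,0,0,0.95,-0.23,3.95,9.4],[0.036,0,0,0.95,-0.09,3.96,9.4]],
  ],
)

```text
time_s: 20.15
eef_pos: [0.5432, -0.2289, 0.1615]
eef_rot: [0.531, 0.465, 0.533, -0.466]
force: [1.1, 0.4, 0.1]
gripper_width: 1.001
```

apply_moves(
  deltas=[
    [[0.036,0,0,0.95,0.05,3.96,9.4],[0.036,0,0,0.95,0.2,3.95,9.4],[0.037,0,0,0.95,0.34,3.94,9.4],[0.01,0,0,0.3,0.3,1.5,9.4],[0,0,0,0,0,0,9.4]],
  ],
)

```text
time_s: 20.65
eef_pos: [0.559, -0.371, 0.1188]
eef_rot: [0.497, 0.497, 0.504, -0.502]
force: [0.2, 0.4, -0.3]
gripper_width: 0.999
```

Run:
```python
from h import *
st()
p,d,c,T=shot("wrist","w12")
for o in findplates(p,c,T): print("plate",np.round(o,4))
plan([([0.5643,-0.3853,0.0245],-91)],9.4)
```

```text
t 20.65 p [ 0.559  -0.371   0.1188] xax [-0.012  0.002 -1.   ] psi -89.9 F [ 0.2  0.4 -0.3] w 93.9 j [ 0.53  0.53 -0.06  1.69  0.04  0.94 -1.11]
plate [  0.5644  -0.3851  66.8883  48.4684  -1.0237 274.1058 187.3431]
--
[0.007,-0.001,0.004,3.14,0.22,0.53,9.4],
[0.007,-0.001,0.004,3.15,0.21,0.52,9.4],
[0.007,-0.001,0.005,3.14,0.21,0.52,9.4],
```

View pics/w12.png

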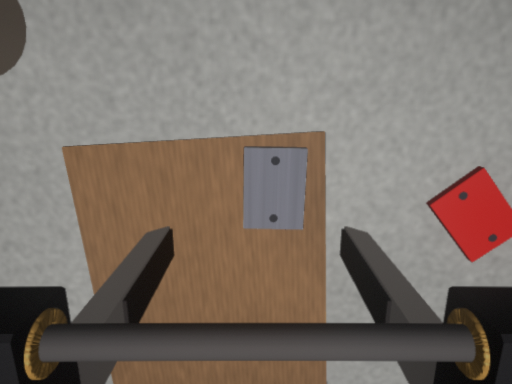

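Plate D at (274,187) is the last one left on the sheet.

apply_moves(
  deltas=[
    [[0.007,-0.001,0.005,2.5,0.22,0.6,9.4],[0.007,-0.001,0.004,2.5,0.21,0.6,9.4],[0,0,0.003,1.6,0.1,0.3,9.4],[0,0,0,0.6,0,0,9.4],[0,0,0,0,0,0,9.4]],
  ],
)

```text
time_s: 21.2
eef_pos: [0.5657, -0.3769, 0.0454]
eef_rot: [0.499, 0.502, 0.5, -0.499]
force: [0.1, 0.1, 0.2]
gripper_width: 1.0
```

Run:
```python
from h import *
st()
plan([([0.5645,-0.3852,0.0245],-91)],9.4)
```

```text
t 21.2 p [ 0.5657 -0.3769  0.0454] xax [ 0.001  0.003 -1.   ] psi -90.1 F [0.1 0.1 0.2] w 94.0 j [ 0.54  0.62 -0.06  1.72  0.04  0.81 -1.11]
--
[0.016,-0.003,-0.001,2.08,-0.12,0.84,9.4],
```

apply_moves(
  deltas=[
    [[0.016,-0.003,0,0.9,-0.12,0.84,9.4],[0,0,0,0.8,0,0.1,9.4],[0,0,0,0,0,0,9.4]],
  ],
)

```text
time_s: 21.5
eef_pos: [0.5656, -0.3863, 0.0293]
eef_rot: [0.497, 0.505, 0.494, -0.504]
force: [0.5, 0.3, 0.1]
gripper_width: 1.001
```

Run:
```python
from h import *
st()
plan([([0.5645,-0.3852,0.0245],-91)],9.4)
```

```text
t 21.5 p [ 0.5656 -0.3863  0.0293] xax [ 0.004 -0.001 -1.   ] psi -91.0 F [0.5 0.3 0.1] w 94.1 j [ 0.54  0.65 -0.05  1.71  0.04  0.78 -1.12]
--
[-0,0.001,-0.004,0.48,-0.11,-0.11,9.4],
```

apply_moves(
  deltas=[
    [[0,0.001,-0.004,0.48,-0.11,-0.11,6],[0,0,0,0,0,0,3],[0,0,0,0,0,0,3],[0,0,0,0,0,0,3],[0,0,0,0,0,0,3]],
  ],
)

```text
time_s: 22.0
eef_pos: [0.565, -0.3854, 0.0251]
eef_rot: [-0.496, -0.504, -0.495, 0.504]
force: [-0.1, -0.5, 0.2]
gripper_width: 0.609
```

apply_moves(
  deltas=[
    [[0,0,0,0,0,0,3.0],[0,0,0,0,0,0,3.0],[0,0,0,0,0,0,3.0],[0,0,0,0,0,0,3.0]],
  ],
)

```text
time_s: 22.4
eef_pos: [0.565, -0.3854, 0.0253]
eef_rot: [0.496, 0.504, 0.495, -0.504]
force: [-0.3, -0.0, -0.1]
gripper_width: 0.527
```

apply_moves(
  deltas=[
    [[0,0,0,-1,0,0,3.0],[0,0,0,-2,0,0,3.0],[0,0,0,-3,0,0,3.0],[0,0,0,-4,0,0,3.0]],
  ],
)

```text
time_s: 22.8
eef_pos: [0.5618, -0.3834, 0.1238]
eef_rot: [-0.492, -0.503, -0.499, 0.505]
force: [0.4, -0.8, -2.5]
gripper_width: 0.525
```

Run:
```python
from h import *
st()
p,d,c,T=shot("wrist","w13"); print("inhand",np.round(inhand(p,c,T),4))
plan([([0.515,-0.033,0.14],-72.4)],3)
```

```text
t 22.8 p [ 0.5618 -0.3834  0.1238] xax [-0.008  0.005 -1.   ] psi -91.0 F [ 0.4 -0.8 -2.5] w 49.4 j [ 0.54  0.53 -0.05  1.67  0.03  0.95 -1.11]
inhand [-5.00000e-04  4.00000e-04  6.56987e+01  4.90426e+01  6.50000e-03]
--
[-0.041,-0,0,-0.1,-0.7,-4.39,3],
[-0.041,-0,0,-0.1,-0.52,-4.42,3],
[-0.041,-0,0,-0.1,-0.34,-4.43,3],
[-0.04,-0,0,-0.1,-0.16,-4.44,3],
[-0.041,-0,0,-0.1,0.02,-4.45,3],
--
[-0.04,-0,0,-0.1,0.2,-4.44,3],
[-0.041,-0,0,-0.1,0.38,-4.43,3],
[-0.04,-0,0,-0.1,0.57,-4.42,3],
```

apply_moves(
  deltas=[
    [[-0.041,0,0,-0.5,-0.7,-4.39,3],[-0.041,0,0,-0.4,-0.52,-4.42,3],[-0.041,0,0,-0.2,-0.34,-4.43,3],[-0.04,0,0,-0.1,-0.16,-4.44,3],[-0.041,0,0,-0.1,0.02,-4.45,3]],
  ],
)

```text
time_s: 23.35
eef_pos: [0.5338, -0.1664, 0.1509]
eef_rot: [0.547, 0.452, 0.54, -0.452]
force: [0.7, 0.1, -2.3]
gripper_width: 0.525
```

apply_moves(
  deltas=[
    [[-0.04,0,0,-0.1,0.2,-4.44,3],[-0.041,0,0,-0.1,0.38,-4.43,3],[-0.03,0,0,0,0.3,-2,3],[0,0,0,0,0,0,3]],
  ],
)

```text
time_s: 23.75
eef_pos: [0.5178, -0.0484, 0.1553]
eef_rot: [0.576, 0.418, 0.566, -0.417]
force: [-0.0, -0.8, -2.2]
gripper_width: 0.526
```

Run:
```python
from h import *
st()
plan([([0.515,-0.033,0.09],-72.4)],3)
```

```text
t 23.75 p [ 0.5178 -0.0484  0.1553] xax [ 0.013 -0.007 -1.   ] psi -72.4 F [-0.  -0.8 -2.2] w 49.5 j [ 0.17  0.26 -0.24  2.02  0.09  0.86 -1.38]
--
[0,0.005,-0.005,3.26,0.07,-0.81,3],
[0,0.005,-0.005,3.26,0.08,-0.79,3],
```

apply_moves(
  deltas=[
    [[0,0.005,-0.005,3,0.07,-1.0,3],[0,0.005,-0.005,3,0,-0.5,3],[0,0,0,0.8,0,0,3],[0,0,0,0,0,0,3]],
  ],
)

```text
time_s: 24.15
eef_pos: [0.5169, -0.0369, 0.0881]
eef_rot: [0.572, 0.419, 0.568, -0.418]
force: [0.5, -0.3, -2.4]
gripper_width: 0.527
```

Run:
```python
from h import *
st()
plan([([0.515,-0.033,0.0756],-72.4)],3)
```

```text
t 24.15 p [ 0.5169 -0.0369  0.0881] xax [ 0.005 -0.002 -1.   ] psi -72.6 F [ 0.5 -0.3 -2.4] w 49.6 j [ 0.14  0.35 -0.24  2.07  0.13  0.73 -1.44]
--
[-0.003,0.003,-0.004,1.25,-0.07,-0.43,3],
```

apply_moves(
  deltas=[
    [[-0.003,0.003,-0.004,0.6,-0.1,-0.43,3],[0,0,0,0.4,-0.05,0,3],[0,0,0,0,0,0,3]],
  ],
)

```text
time_s: 24.45
eef_pos: [0.5155, -0.035, 0.0797]
eef_rot: [0.571, 0.419, 0.569, -0.418]
force: [-0.3, -0.2, -2.1]
gripper_width: 0.522
```

Run:
```python
from h import *
st()
plan([([0.515,-0.033,0.0754],-72.4)],3)
```

```text
t 24.45 p [ 0.5155 -0.035   0.0797] xax [ 0.002 -0.001 -1.   ] psi -72.6 F [-0.3 -0.2 -2.1] w 49.1 j [ 0.14  0.37 -0.23  2.07  0.13  0.71 -1.44]
--
[-0.003,0.002,-0.002,0.43,0.01,-0.2,3],
```

apply_moves(
  deltas=[
    [[-0.003,0.002,-0.002,0.43,0,-0.2,3],[0,0,0,0,0,0,3]],
  ],
)

```text
time_s: 24.65
eef_pos: [0.5154, -0.0333, 0.076]
eef_rot: [0.571, 0.418, 0.57, -0.417]
force: [0.0, -0.2, -2.7]
gripper_width: 0.528
```

Run:
```python
from h import *
st()
plan([([0.515,-0.033,0.0752],-72.4)],3)
```

```text
t 24.65 p [ 0.5154 -0.0333  0.076 ] xax [ 0.001  0.    -1.   ] psi -72.4 F [ 0.  -0.2 -2.7] w 49.6 j [ 0.14  0.37 -0.24  2.07  0.13  0.71 -1.45]
--
[0,0,-0.001,0.08,-0.03,-0.04,3],
```

apply_moves(
  deltas=[
    [[0,0,-0.001,0.12,-0.03,-0.03,3],[0,0,0,0,0,0,6.5],[0,0,0,0,0,0,9.4],[0,0,0,0,0,0,9.4],[0,0,0,0,0,0,9.4]],
  ],
)

```text
time_s: 25.15
eef_pos: [0.516, -0.033, 0.0757]
eef_rot: [0.571, 0.418, 0.57, -0.417]
force: [0.1, 0.2, 0.6]
gripper_width: 0.83
```

apply_moves(
  deltas=[
    [[0,0,0,-2,0,0,9.4],[0,0,0,-3,0,0,9.4],[0,0,0,-4,0,0,9.4],[0,0,0,-4,0,0,9.4],[0,0,0,-2,0,0,9.4]],
  ],
)

```text
time_s: 25.65
eef_pos: [0.5134, -0.0327, 0.2279]
eef_rot: [0.569, 0.416, 0.572, -0.418]
force: [-0.8, -0.7, 0.2]
gripper_width: 0.998
```

Run:
```python
from h import *
st()
p,d,c,T=shot("wrist","w14")
for o in findplates(p,c,T,0.062): print("pile",np.round(o,4))
shot("scene","s14"); p,d,c,T=shot("top","t14")
P=depthpts(*[c,T,[[140,181],[145,185],[150,195]],d]);print(P)
# lid top by height window
v,u=np.mgrid[130:240,90:200]; uv=np.c_[u.ravel(),v.ravel()]; P=depthpts(c,T,uv,d)
ok=(P[:,2]>0.065)&(P[:,2]<0.085);m=np.zeros((384,512),np.uint8);m[uv[ok,1],uv[ok,0]]=1
m=cv2.morphologyEx(m,cv2.MORPH_CLOSE,np.ones((9,9)));print("z",np.median(P[ok,2]))
W=worldrect(plane(c,T,mrect(m),0.077));print("lidtop",np.round(W,4))
ok=(P[:,2]>0.1)&(P[:,2]<0.12);print("handle",P[ok].mean(0) if ok.any() else None, ok.sum())
if ok.sum()>5: print(worldrect(P[ok]))
```

```text
t 25.65 p [ 0.5134 -0.0327  0.2279] xax [-0.005  0.    -1.   ] psi -72.4 F [-0.8 -0.7  0.2] w 93.8 j [ 0.17  0.18 -0.26  1.94  0.05  1.04 -1.37]
[[0.48307574 0.30045975 0.11038277]
 [0.47329559 0.2912661  0.08192983]
 [0.44001837 0.27631947 0.07116356]]
z 0.07561356469255354
lidtop [  0.4803   0.3018 180.2054 160.1139  18.4485]
handle [0.48021847 0.3032111  0.10888152] 112
(0.48099554443359377, 0.30426443481445314, 59.13452911376953, 20.7940673828125, 19.790050506591797)
```

View pics/s14.png

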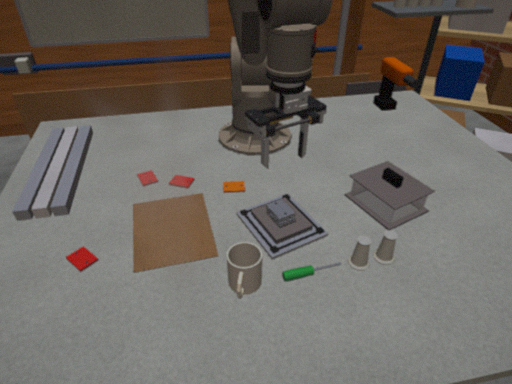

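View pics/w14.png

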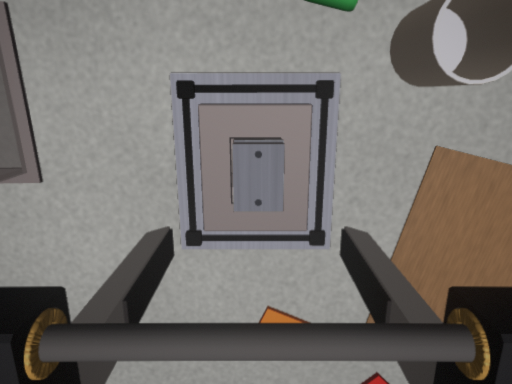

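The pile is square on the outline at (258,178) and the sheet is empty. The lid is unmoved at (0.48,0.302) with yaw about 18.5°.

Run:
```python
from h import *
c,T=wfc("wrist")
Q=plane(c,T,[[185,89],[325,88.5],[193,238],[317,237]],0.019);print(np.round(Q,4),Q.mean(0), np.linalg.norm(Q[0]-Q[1]),np.linalg.norm(Q[0]-Q[2]))
P=plane(c,T,[[231.5,144],[284,144],[284,211],[232,211]],0.062);print(P.mean(0),np.linalg.norm(P[0]-P[1]),np.linalg.norm(P[0]-P[3]))
plan([([0.45,0.29,0.23],-72)],9.4)
```

```text
[[ 0.5713  0.0624  0.019 ]
 [ 0.6149 -0.0734  0.019 ]
 [ 0.4147  0.0129  0.019 ]
 [ 0.4592 -0.1227  0.019 ]] [ 0.51504612 -0.03018184  0.019     ] 0.14256237069935906 0.16424195212426032
[ 0.51454622 -0.03363389  0.062     ] 0.04938222861661706 0.06661216994851822
--
[-0.001,-0,0.001,-0.05,0.47,-4.08,9.4],
[-0.001,-0,0.001,-0.04,0.47,-4.08,9.4],
[-0.001,-0,0.001,-0.05,0.48,-4.09,9.4],
[-0.001,-0,0,-0.04,0.48,-4.08,9.4],
[-0.001,-0,0.001,-0.04,0.49,-4.08,9.4],
--
[-0,-0.001,0,-0.05,0.49,-4.09,9.4],
[-0.001,-0,0.001,-0.05,0.49,-4.08,9.4],
[-0,-0.001,0,-0.04,0.5,-4.09,9.4],
```

apply_moves(
  deltas=[
    [[0,0,0,0,0.47,-4.08,9.4],[0,0,0,0,0.47,-4.08,9.4],[0,0,0,0,0.48,-4.08,9.4],[0,0,0,0,0.48,-4.08,9.4],[0,0,0,0,0.49,-4.08,9.4]],
  ],
)

```text
time_s: 26.3
eef_pos: [0.4719, 0.1687, 0.2203]
eef_rot: [0.566, 0.417, 0.571, -0.424]
force: [-0.2, -0.5, 0.2]
gripper_width: 0.997
```

apply_moves(
  deltas=[
    [[0,0,0,0,0.49,-4.08,9.4],[0,0,0,0,0.49,-3,9.4],[0,0,0,0,0,-1,9.4],[0,0,0,0,0,0,9.4]],
  ],
)

```text
time_s: 26.7
eef_pos: [0.4525, 0.2562, 0.2152]
eef_rot: [0.565, 0.413, 0.575, -0.423]
force: [0.9, -0.3, -1.1]
gripper_width: 0.998
```

Run:
```python
from h import *
st()
p,d,c,T=shot("wrist","w15")
v,u=np.mgrid[0:330:1,0:512:1]; uv=np.c_[u.ravel(),v.ravel()]; P=depthpts(c,T,uv,d)
ok=(P[:,2]>0.1)&(P[:,2]<0.12)&(np.hypot(P[:,0]-.48,P[:,1]-.3)<0.07);print(ok.sum(), worldrect(P[ok]), np.median(P[ok,2]))
ok=(P[:,2]>0.07)&(P[:,2]<0.085)&(np.hypot(P[:,0]-.48,P[:,1]-.3)<0.15);print(ok.sum(), worldrect(P[ok]), np.median(P[ok,2]))
```

```text
t 26.7 p [0.4525 0.2562 0.2152] xax [-0.019 -0.003 -1.   ] psi -72.5 F [ 0.9 -0.3 -1.1] w 93.8 j [-0.23  0.23 -0.46  1.92  0.11  1.03 -2.  ]
2078 (0.4833965148925781, 0.30273147583007814, 59.3963623046875, 20.205692291259766, 18.22538185119629) 0.11139868676050976
36741 (0.4834659729003906, 0.30311328125, 180.19029235839844, 158.41024780273438, 18.4108829498291) 0.0776493726102287
```

View pics/w15.png

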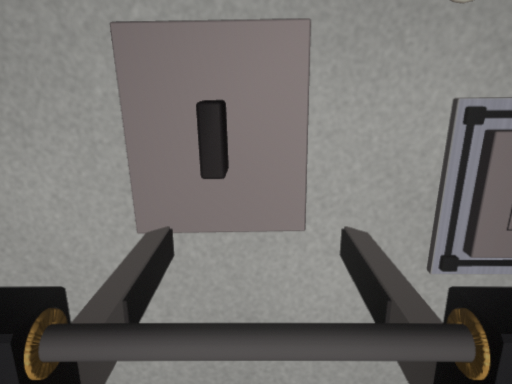

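Wrist depth puts the lid at (0.4834,0.3029) with yaw 18.3°, and its sizes match the spec exactly.

Run:
```python
from h import *
plan([([0.4834,0.3029,0.14],-71.7)],9.4)
```

```text
--
[-0.005,-0.001,0.006,2.48,1.5,-1.2,9.4],
[-0.005,-0.001,0.007,2.49,1.49,-1.2,9.4],
[-0.006,-0,0.006,2.5,1.48,-1.2,9.4],
```

apply_moves(
  deltas=[
    [[-0.005,0,0.006,2.0,1.7,-1.5,9.4],[-0.005,0,0.007,2.2,1.5,-1.2,9.4],[-0.005,0,0.006,1.8,0.9,-0.7,9.4],[0,0,0,0.5,0,0,9.4],[0,0,0,0,0,0,9.4]],
  ],
)

```text
time_s: 27.25
eef_pos: [0.4847, 0.2917, 0.1462]
eef_rot: [0.571, 0.416, 0.571, -0.418]
force: [-1.0, 0.2, -0.4]
gripper_width: 1.0
```

Run:
```python
from h import *
st()
plan([([0.4834,0.3029,0.099],-71.7)],9.4)
```

```text
t 27.25 p [0.4847 0.2917 0.1462] xax [-0.    -0.002 -1.   ] psi -72.3 F [-1.   0.2 -0.4] w 94.0 j [-0.29  0.37 -0.45  1.91  0.2   0.91 -2.1 ]
--
[-0.005,0.001,0.001,2.36,0.11,-0.56,9.4],
[-0.005,0.001,0,2.36,0.12,-0.55,9.4],
```

apply_moves(
  deltas=[
    [[-0.005,0.001,0,1.8,0.2,-0.9,9.4],[-0.005,0,0,1.2,0.1,-0.4,9.4],[0,0,0,0.6,0,0,9.4],[0,0,0,0,0,0,9.4]],
  ],
)

```text
time_s: 27.65
eef_pos: [0.4853, 0.3009, 0.1115]
eef_rot: [0.573, 0.415, 0.571, -0.416]
force: [0.1, -0.7, -0.1]
gripper_width: 1.002
```

Run:
```python
from h import *
st()
plan([([0.4834,0.3029,0.099],-71.7)],9.4)
```

```text
t 27.65 p [0.4853 0.3009 0.1115] xax [ 0.002 -0.002 -1.   ] psi -72.0 F [ 0.1 -0.7 -0.1] w 94.2 j [-0.32  0.42 -0.43  1.92  0.23  0.85 -2.13]
--
[-0.005,0.003,-0.001,1.25,-0.11,-0.25,9.4],
```

apply_moves(
  deltas=[
    [[-0.005,0.003,0,0.7,-0.11,-0.25,9.4],[0,0,0,0.5,0,0,6],[0,0,0,0,0,0,5]],
  ],
)

```text
time_s: 27.95
eef_pos: [0.484, 0.3024, 0.1]
eef_rot: [0.573, 0.415, 0.573, -0.413]
force: [-0.5, -1.0, -0.0]
gripper_width: 0.866
```

Run:
```python
from h import *
st()
plan([([0.4834,0.3029,0.099],-71.7)],9.4)
```

```text
t 27.95 p [0.484  0.3024 0.1   ] xax [ 0.002  0.001 -1.   ] psi -71.7 F [-0.5 -1.  -0. ] w 81.4 j [-0.32  0.43 -0.43  1.93  0.24  0.82 -2.14]
--
[-0,-0.001,-0.002,0.1,-0.04,-0.07,9.4],
```

apply_moves(
  deltas=[
    [[0,0,-0.002,0.05,-0.04,-0.05,1],[0,0,0,0,0,0,1],[0,0,0,0,0,0,1],[0,0,0,0,0,0,1],[0,0,0,0,0,0,1]],
  ],
)

```text
time_s: 28.45
eef_pos: [0.4838, 0.303, 0.1002]
eef_rot: [0.573, 0.415, 0.573, -0.414]
force: [-0.9, 0.8, 1.0]
gripper_width: 0.441
```

apply_moves(
  deltas=[
    [[0,0,0,0,0,0,0.5],[0,0,0,0,0,0,0.5],[0,0,0,0,0,0,0.5],[0,0,0,0,0,0,0.5],[0,0,0,0,0,0,0.5]],
  ],
)

```text
time_s: 28.95
eef_pos: [0.4838, 0.3031, 0.1003]
eef_rot: [0.573, 0.415, 0.573, -0.414]
force: [-0.1, -0.2, 0.5]
gripper_width: 0.208
```

Run:
```python
from h import *
st()
```

```text
t 28.95 p [0.4838 0.3031 0.1003] xax [ 0.001  0.001 -1.   ] psi -71.7 F [-0.1 -0.2  0.5] w 19.6 j [-0.32  0.43 -0.43  1.93  0.24  0.83 -2.14]
```

apply_moves(
  deltas=[
    [[0,0,0,-1,0,0,0.5],[0,0,0,-2,0,0,0.5],[0,0,0,-3,0,0,0.5],[0,0,0,-3,0,0,0.5],[0,0,0,-3,0,0,0.5]],
  ],
)

```text
time_s: 29.45
eef_pos: [0.4808, 0.301, 0.2217]
eef_rot: [0.572, 0.411, 0.575, -0.417]
force: [0.4, -0.2, -2.9]
gripper_width: 0.203
```

Run:
```python
from h import *
st()
shot("scene","s16")
plan([([0.5145,-0.032,0.23],-72.2)],0.5)
```

```text
t 29.45 p [0.4808 0.301  0.2217] xax [-0.008 -0.003 -1.   ] psi -71.7 F [ 0.4 -0.2 -2.9] w 19.1 j [-0.28  0.29 -0.47  1.82  0.15  1.07 -2.06]
--
[0.001,-0,0,-0.04,-0.94,4.1,0.5],
[0.001,-0,0,-0.04,-0.93,4.1,0.5],
[0.001,-0,0,-0.04,-0.93,4.1,0.5],
[0.001,-0,0,-0.04,-0.92,4.1,0.5],
[0.001,-0,0.001,-0.04,-0.92,4.1,0.5],
--
[0.001,-0,0,-0.04,-0.91,4.09,0.5],
[0.002,-0,0.001,-0.04,-0.91,4.1,0.5],
[0.001,-0.001,0,-0.04,-0.9,4.1,0.5],
```

View pics/s16.png

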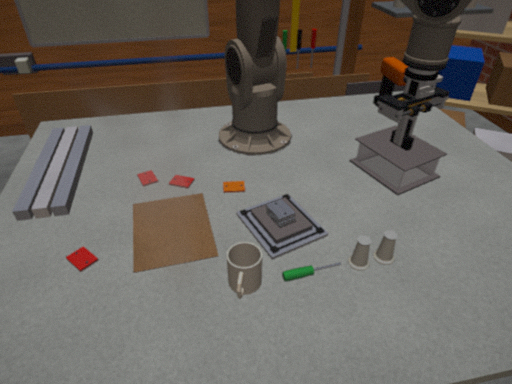

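The lid is lifted level. Before moving over, I'll check whether the base and pile still show the same poses in this view: base at (281,222), pile at (283,212), and nothing has moved.

apply_moves(
  deltas=[
    [[0.001,0,0,0,-0.94,2.5,0.5],[0.001,0,0,0,-0.93,3,0.5],[0.001,0,0,0,-0.93,3.5,0.5],[0.001,0,0,0,-0.92,3.5,0.5],[0.001,0,0,0,-0.92,3.5,0.5]],
  ],
)

```text
time_s: 30.0
eef_pos: [0.4878, 0.137, 0.2312]
eef_rot: [0.574, 0.415, 0.575, -0.411]
force: [1.0, 0.2, -3.5]
gripper_width: 0.21
```

Run:
```python
from h import *
st()
plan([([0.5145,-0.032,0.23],-72.2)],0.5,step=0.035)
```

```text
t 30.0 p [0.4878 0.137  0.2312] xax [ 0.002  0.005 -1.   ] psi -71.4 F [ 1.   0.2 -3.5] w 19.7 j [-0.04  0.17 -0.4   1.95  0.07  1.03 -1.72]
--
[0.003,-0.001,-0.001,0.01,-0.57,3.37,0.5],
[0.003,-0.001,-0.001,0.01,-0.56,3.38,0.5],
[0.002,-0.001,-0,0.02,-0.55,3.38,0.5],
[0.003,-0,-0.001,0.02,-0.54,3.38,0.5],
[0.002,-0.001,-0,0.02,-0.53,3.37,0.5],
```

apply_moves(
  deltas=[
    [[0.003,-0.001,0,0,-0.57,3.3,0.5],[0.003,-0.001,0,0,-0.56,3.3,0.5],[0.002,-0.001,0,0,-0.55,3.0,0.5],[0.003,0,0,0,-0.4,2,0.5],[0,0,0,0,0,0,0.5]],
  ],
)

```text
time_s: 30.5
eef_pos: [0.5034, 0.0101, 0.233]
eef_rot: [0.572, 0.419, 0.569, -0.417]
force: [0.5, -0.0, -2.5]
gripper_width: 0.208
```

Run:
```python
from h import *
st()
p,d,c,T=shot("wrist","w17"); shot("scene","s17")
plan([([0.5145,-0.032,0.20],-72.2)],0.5,step=0.035)
```

```text
t 30.5 p [0.5034 0.0101 0.233 ] xax [ 0.004  0.    -1.   ] psi -72.4 F [ 0.5 -0.  -2.5] w 19.6 j [ 0.13  0.15 -0.3   1.96  0.05  1.03 -1.46]
--
[-0.001,-0,-0.002,1.65,-0.16,2.31,0.5],
[-0,-0,-0.002,1.66,-0.15,2.3,0.5],
```

View pics/w17.png

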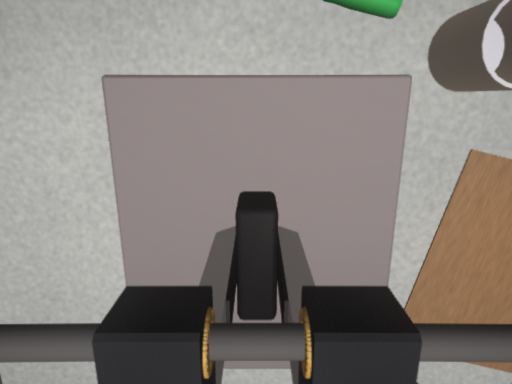

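View pics/s17.png

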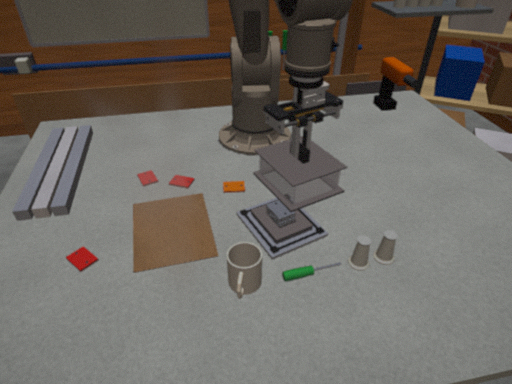

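The lid is held square (symmetric about column 257 in the wrist view). Moving over the base.

apply_moves(
  deltas=[
    [[0,0,-0.002,0.3,-0.16,2.2,0.5],[0,0,-0.002,0.5,-0.15,1.8,0.5],[0,0,0,0.5,0,0.4,0.5],[0,0,0,0,0,0,0.5]],
  ],
)

```text
time_s: 31.0
eef_pos: [0.5139, -0.0258, 0.2204]
eef_rot: [0.572, 0.416, 0.573, -0.414]
force: [-1.1, 0.3, -3.4]
gripper_width: 0.208
```

Run:
```python
from h import *
st()
plan([([0.5145,-0.032,0.16],-72.2)],0.5,step=0.025)
```

```text
t 31.0 p [ 0.5139 -0.0258  0.2204] xax [ 0.001  0.002 -1.   ] psi -71.9 F [-1.1  0.3 -3.4] w 19.5 j [ 0.17  0.18 -0.28  1.95  0.06  1.01 -1.38]
--
[0.002,-0,-0,2.01,-0.05,0.21,0.5],
[0.002,-0.001,-0.001,2.01,-0.05,0.2,0.5],
[0.002,-0,-0,2.01,-0.05,0.21,0.5],
```

apply_moves(
  deltas=[
    [[0.002,0,0,1.8,-0.05,0.35,0.5],[0.002,0,0,1.9,-0.05,0.2,0.5],[0,0,0,1.0,0,0.05,0.5],[0,0,0,0,0,0,0.5]],
  ],
)

```text
time_s: 31.4
eef_pos: [0.5151, -0.0262, 0.1731]
eef_rot: [0.573, 0.416, 0.573, -0.413]
force: [0.5, 0.7, -3.6]
gripper_width: 0.21
```

Run:
```python
from h import *
st()
shot("wrist","w18");shot("scene","s18")
plan([([0.5145,-0.032,0.14],-72.2)],0.5,step=0.025)
```

```text
t 31.4 p [ 0.5151 -0.0262  0.1731] xax [ 0.002  0.004 -1.   ] psi -71.8 F [ 0.5  0.7 -3.6] w 19.7 j [ 0.17  0.24 -0.27  2.    0.08  0.91 -1.4 ]
--
[0.004,-0.001,-0.003,1.72,-0.16,0.25,0.5],
[0.003,-0.001,-0.002,1.71,-0.16,0.25,0.5],
```

View pics/w18.png

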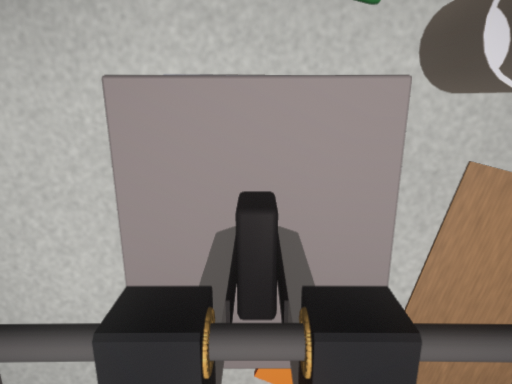

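```bash
python3 -c "
import cv2
p=cv2.imread('pics/s18.png')[130:270,200:370];cv2.imwrite('pics/s18b.png',cv2.resize(p,(0,0),fx=4,fy=4,interpolation=2))"
```

```text
(no output)
```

View pics/s18b.png

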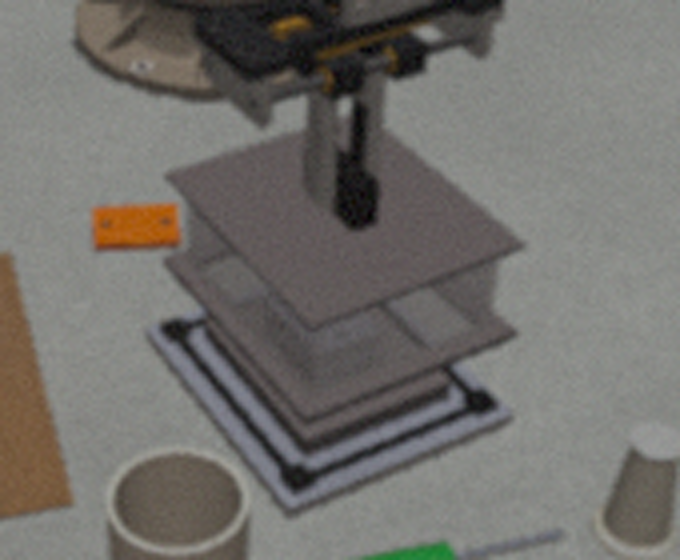

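The lid hangs level above the pile. I need to correct 6 mm in y before lowering further.

apply_moves(
  deltas=[
    [[0.004,-0.001,-0.002,0,-0.2,0.55,0.5],[0,0,0,0,0,0,0.5]],
  ],
)

```text
time_s: 31.7
eef_pos: [0.5164, -0.0322, 0.1758]
eef_rot: [0.573, 0.417, 0.571, -0.414]
force: [-0.0, 0.7, -2.7]
gripper_width: 0.21
```

Run:
```python
from h import *
st()
plan([([0.5145,-0.032,0.14],-72.2)],0.5,step=0.025)
```

```text
t 31.7 p [ 0.5164 -0.0322  0.1758] xax [ 0.004  0.002 -1.   ] psi -72.0 F [-0.   0.7 -2.7] w 19.7 j [ 0.17  0.24 -0.27  2.    0.08  0.92 -1.39]
--
[0.002,-0,-0.002,1.79,-0.09,-0.04,0.5],
[0.002,-0,-0.003,1.79,-0.09,-0.04,0.5],
```

apply_moves(
  deltas=[
    [[0.002,0,-0.003,1.4,-0.1,-0.04,0.5],[0.002,0,-0.002,1.4,-0.09,0,0.5],[0,0,0,0.4,0,0,0.5],[0,0,0,0,0,0,0.5]],
  ],
)

```text
time_s: 32.1
eef_pos: [0.5145, -0.0326, 0.1414]
eef_rot: [0.571, 0.417, 0.571, -0.417]
force: [0.2, 0.5, -2.3]
gripper_width: 0.209
```

Run:
```python
from h import *
st()
plan([([0.5145,-0.032,0.13],-72.2)],0.5,step=0.025)
```

```text
t 32.1 p [ 0.5145 -0.0326  0.1414] xax [ 0. -0. -1.] psi -72.3 F [ 0.2  0.5 -2.3] w 19.7 j [ 0.17  0.28 -0.26  2.03  0.1   0.85 -1.41]
--
[-0.001,0,0,1.14,0.02,-0.06,0.5],
```

Right on target. I'll lower the lid to touch the pads, with TCP around 0.120.

apply_moves(
  deltas=[
    [[0,0,0,0.7,0,-0.05,0.5],[0,0,0,0.5,0,0,0.5],[0,0,0,0.2,0,0,0.5],[0,0,0,0,0,0,0.5]],
  ],
)

```text
time_s: 32.5
eef_pos: [0.5143, -0.0319, 0.126]
eef_rot: [0.571, 0.417, 0.571, -0.417]
force: [-0.5, 0.4, -2.9]
gripper_width: 0.214
```

Run:
```python
from h import *
st()
plan([([0.5145,-0.032,0.120],-72.2)],0.5,step=0.025)
```

```text
t 32.5 p [ 0.5143 -0.0319  0.126 ] xax [-0.  0. -1.] psi -72.3 F [-0.5  0.4 -2.9] w 20.1 j [ 0.16  0.3  -0.26  2.04  0.11  0.81 -1.42]
--
[-0.001,-0,0,0.6,0.01,0.01,0.5],
```

apply_moves(
  deltas=[
    [[0,0,0,0.4,0,0,0.5],[0,0,0,0.1,0,0,0.5],[0,0,0,0,0,0,0.5]],
  ],
)

```text
time_s: 32.8
eef_pos: [0.5146, -0.0319, 0.1209]
eef_rot: [0.571, 0.417, 0.571, -0.417]
force: [-0.2, 0.1, -3.5]
gripper_width: 0.213
```

apply_moves(
  deltas=[
    [[0,0,0,0.1,0,0,0.5],[0,0,0,0,0,0,0.5]],
  ],
)

```text
time_s: 33.0
eef_pos: [0.5148, -0.0319, 0.1201]
eef_rot: [0.571, 0.417, 0.571, -0.417]
force: [-0.3, 1.1, -2.8]
gripper_width: 0.21
```

Run:
```python
from h import *
st()
```

```text
t 33.0 p [ 0.5148 -0.0319  0.1201] xax [ 0.001  0.    -1.   ] psi -72.3 F [-0.3  1.1 -2.8] w 19.8 j [ 0.16  0.31 -0.26  2.04  0.11  0.8  -1.43]
```

apply_moves(
  deltas=[
    [[0,0,0,0.1,0,0,0.5],[0,0,0,0.05,0,0,0.5],[0,0,0,0,0,0,0.5]],
  ],
)

```text
time_s: 33.3
eef_pos: [0.5152, -0.032, 0.1196]
eef_rot: [0.571, 0.417, 0.571, -0.417]
force: [-2.2, 1.7, -1.1]
gripper_width: 0.213
```

Run:
```python
from h import *
st()
```

```text
t 33.3 p [ 0.5152 -0.032   0.1196] xax [ 0.002 -0.    -1.   ] psi -72.3 F [-2.2  1.7 -1.1] w 20.0 j [ 0.16  0.31 -0.26  2.04  0.11  0.8  -1.43]
```

The lid has made contact, so I'll release it and look.

apply_moves(
  deltas=[
    [[0,0,0,0,0,0,4],[0,0,0,0,0,0,7],[0,0,0,0,0,0,7],[0,0,0,0,0,0,7],[0,0,0,0,0,0,7]],
  ],
)

```text
time_s: 33.8
eef_pos: [0.5159, -0.032, 0.12]
eef_rot: [0.572, 0.418, 0.57, -0.416]
force: [0.1, -0.8, -0.8]
gripper_width: 0.603
```

apply_moves(
  deltas=[
    [[0,0,0,-1.5,0,0,7],[0,0,0,-3,0,0,5],[0,0,0,-4,0,0,2],[0,0,0,-3,0,0,0],[0,0,0,-2,0,0,0]],
  ],
)

```text
time_s: 34.3
eef_pos: [0.5135, -0.0319, 0.2567]
eef_rot: [0.57, 0.416, 0.572, -0.417]
force: [0.2, 0.6, -0.9]
gripper_width: 0.416
```

```bash
cat >> h.py <<'E'
def lidpose(c,T,d,cx=0.5145,cy=-0.032,zt=(0.075,0.125)):
    """plane-fit of lid top from depth"""
    v,u=np.mgrid[0:384,0:512]; uv=np.c_[u.ravel(),v.ravel()]; P=depthpts(c,T,uv,d)
    ok=(P[:,2]>zt[0])&(P[:,2]<zt[1])&(np.hypot(P[:,0]-cx,P[:,1]-cy)<0.135)&(d.ravel()>0)
    Q=P[ok]
    for _ in range(6):
        A=np.c_[Q[:,0]-cx,Q[:,1]-cy,np.ones(len(Q))]; k,*_r=np.linalg.lstsq(A,Q[:,2],rcond=None)
        r=Q[:,2]-A@k; Q2=Q[np.abs(r)<max(2.5*np.median(np.abs(r)),0.002)]
        if len(Q2)==len(Q): break
        Q=Q2
    return k,worldrect(Q),len(Q)
E
python3 - <<'E'
from h import *
st()
p,d,c,T=shot("wrist","w19"); print(lidpose(c,T,d))
p,d,c,T=shot("top","t19"); print(lidpose(c,T,d))
p,d,c,T=shot("scene","s19"); print(lidpose(c,T,d))
p=p[130:270,200:370];cv2.imwrite('pics/s19b.png',cv2.resize(p,(0,0),fx=4,fy=4,interpolation=2)[:,:,::-1])
E
```

```text
t 34.3 p [ 0.5135 -0.0319  0.2567] xax [-0.003  0.001 -1.   ] psi -72.3 F [ 0.2  0.6 -0.9] w 39.1 j [ 0.18  0.15 -0.27  1.91  0.04  1.09 -1.37]
(array([-0.00360188,  0.00404448,  0.09673923]), (0.5144447631835938, -0.032659957885742184, 178.85704040527344, 157.5203857421875, 17.707866668701172), 26056)
(array([-0.01335835,  0.03694102,  0.09740149]), (0.5139134521484375, -0.1045324478149414, 142.51654052734375, 35.796688079833984, 10.8626708984375), 248)
(array([-0.00521498,  0.00276747,  0.09550975]), (0.5169370727539062, -0.03176003265380859, 181.7134552001953, 158.9932403564453, 17.433618545532227), 2118)
```

View pics/w19.png

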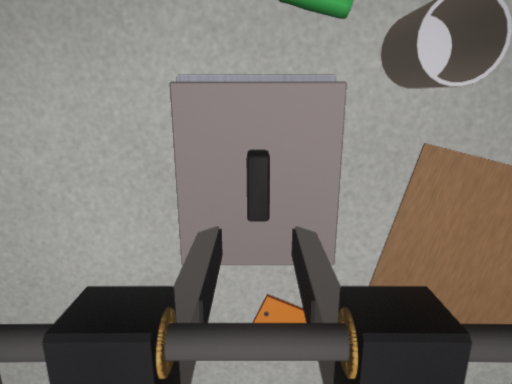

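View pics/s19b.png

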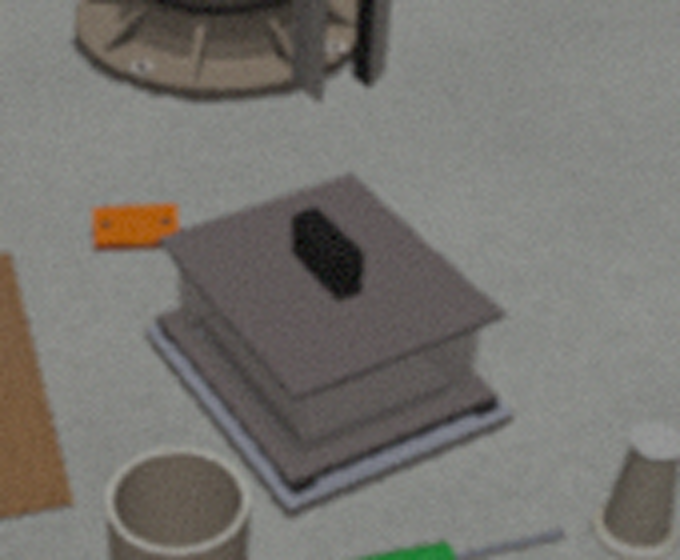

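The lid sits level on the pads over the plinth, with its centre measured at (0.5144,−0.0327), yaw 17.7° and top at 0.0967. Now pressing the corners.

```bash
cat >> h.py <<'E'
def corner(i,c=(0.5144,-0.0325),yaw=17.7):
    x,y=[(78,67),(-78,67),(-78,-67),(78,-67)][i]; a=np.radians(yaw)
    return np.array([c[0]+(x*np.cos(a)-y*np.sin(a))/1000,c[1]+(x*np.sin(a)+y*np.cos(a))/1000])
E
python3 - <<'E'
from h import *
for i in range(4): print(i,corner(i),np.hypot(*corner(i)))
q=corner(0);print(q); plan([([*q,0.15],-72.3)],0)
E
```

```text
0 [0.56833738 0.0550429 ] 0.5709965837403465
1 [0.41972219 0.00761374] 0.4197912401449027
2 [ 0.46046262 -0.1200429 ] 0.4758530459678213
3 [ 0.60907781 -0.07261374] 0.6133910128927589
[0.56833738 0.0550429 ]
--
[0,-0,0.001,2.64,1.97,-1.65,0],
[0,-0,0,2.64,1.97,-1.65,0],
[0,-0.001,0.001,2.64,1.96,-1.66,0],
[0.001,-0,0,2.64,1.96,-1.65,0],
```

apply_moves(
  deltas=[
    [[0,0,0,1.5,1.97,-1.65,0],[0,0,0,2.2,1.97,-1.65,0],[0,0,0,2.4,1.96,-1.65,0],[0,0,0,1.5,1.5,-1.3,0],[0,0,0,0,0,0,0]],
  ],
)

```text
time_s: 34.95
eef_pos: [0.5647, 0.0516, 0.1724]
eef_rot: [0.569, 0.416, 0.572, -0.419]
force: [-0.4, 1.1, -0.1]
gripper_width: 0.006
```

Run:
```python
from h import *
st()
plan([([*corner(0),0.13],-72.3)],0)
```

```text
t 34.95 p [0.5647 0.0516 0.1724] xax [-0.006 -0.    -1.   ] psi -72.4 F [-0.4  1.1 -0.1] w 0.6 j [ 0.05  0.33 -0.31  1.88  0.12  0.96 -1.58]
--
[-0.002,-0.002,0.006,4.24,0.47,-0.21,0],
```

apply_moves(
  deltas=[
    [[-0.002,-0.002,0.006,2,0.4,-0.21,0],[0,0,0,2,0,0,0],[0,0,0,0.6,0,0,0],[0,0,0,0,0,0,0]],
  ],
)

```text
time_s: 35.35
eef_pos: [0.5656, 0.0535, 0.1226]
eef_rot: [0.57, 0.416, 0.572, -0.418]
force: [0.6, -0.5, 0.8]
gripper_width: 0.005
```

Run:
```python
from h import *
st()
plan([([*corner(0),0.115],-72.3)],0)
```

```text
t 35.35 p [0.5656 0.0535 0.1226] xax [-0.005 -0.001 -1.   ] psi -72.3 F [ 0.6 -0.5  0.8] w 0.4 j [ 0.04  0.39 -0.3   1.92  0.15  0.86 -1.6 ]
--
[0.001,-0,0.005,0.76,0.31,-0.06,0],
```

apply_moves(
  deltas=[
    [[0.001,0,0.005,0.4,0.3,-0.06,0],[0,0,0,0.25,0,0,0]],
  ],
)

```text
time_s: 35.55
eef_pos: [0.569, 0.0545, 0.1171]
eef_rot: [0.571, 0.418, 0.57, -0.417]
force: [-0.2, 0.3, -0.1]
gripper_width: 0.005
```

apply_moves(
  deltas=[
    [[0,0,0,0.2,0,0,0]],
  ],
)

```text
time_s: 35.65
eef_pos: [0.5693, 0.0543, 0.1155]
eef_rot: [0.571, 0.418, 0.57, -0.417]
force: [-0.4, 0.7, 1.4]
gripper_width: 0.003
```

apply_moves(
  deltas=[
    [[0,0,0,0.2,0,0,0]],
  ],
)

```text
time_s: 35.75
eef_pos: [0.5697, 0.0549, 0.1143]
eef_rot: [0.572, 0.419, 0.57, -0.416]
force: [-3.9, 4.0, 12.6]
gripper_width: 0.005
```

apply_moves(
  deltas=[
    [[0,0,0,0.2,0,0,0]],
  ],
)

```text
time_s: 35.85
eef_pos: [0.5701, 0.0556, 0.1133]
eef_rot: [0.572, 0.419, 0.57, -0.416]
force: [-5.2, 4.8, 12.2]
gripper_width: 0.008
```

Pad 0 is sinking under about 12 N. Continuing.

apply_moves(
  deltas=[
    [[0,0,0,0.2,-0.05,0.05,0]],
  ],
)

```text
time_s: 35.95
eef_pos: [0.5703, 0.0563, 0.1125]
eef_rot: [0.572, 0.42, 0.57, -0.415]
force: [-3.7, 5.6, 14.0]
gripper_width: 0.005
```

apply_moves(
  deltas=[
    [[0,0,0,0.2,-0.05,0.05,0]],
  ],
)

```text
time_s: 36.05
eef_pos: [0.5705, 0.0568, 0.1117]
eef_rot: [0.573, 0.42, 0.569, -0.414]
force: [-4.1, 4.7, 13.7]
gripper_width: 0.002
```

apply_moves(
  deltas=[
    [[0,0,0,0.2,-0.05,0.05,0]],
  ],
)

```text
time_s: 36.15
eef_pos: [0.5708, 0.0574, 0.1109]
eef_rot: [0.573, 0.421, 0.569, -0.413]
force: [-3.4, 4.4, 13.5]
gripper_width: 0.008
```

apply_moves(
  deltas=[
    [[0,0,0,0.2,-0.05,0.05,0]],
  ],
)

```text
time_s: 36.25
eef_pos: [0.571, 0.058, 0.1101]
eef_rot: [0.573, 0.421, 0.569, -0.412]
force: [-3.7, 4.7, 12.3]
gripper_width: 0.005
```

Run:
```python
from h import *
st()
plan([([*corner(0),0.108],-72.3)],0)
```

```text
t 36.25 p [0.571  0.058  0.1101] xax [ 0.012  0.007 -1.   ] psi -72.2 F [-3.7  4.7 12.3] w 0.4 j [ 0.03  0.4  -0.3   1.93  0.16  0.82 -1.61]
--
[0.001,-0.003,-0.013,0.21,-0.35,0.2,0],
```

apply_moves(
  deltas=[
    [[0,-0.003,-0.013,0.25,-0.2,0.15,0]],
  ],
)

```text
time_s: 36.35
eef_pos: [0.5711, 0.058, 0.1095]
eef_rot: [0.572, 0.418, 0.571, -0.415]
force: [0.9, 10.9, 19.3]
gripper_width: 0.006
```

apply_moves(
  deltas=[
    [[0,-0.003,-0.01,0.25,-0.1,0.1,0]],
  ],
)

```text
time_s: 36.45
eef_pos: [0.5717, 0.0586, 0.109]
eef_rot: [0.572, 0.415, 0.572, -0.417]
force: [-7.2, 5.0, 27.3]
gripper_width: 0.005
```

apply_moves(
  deltas=[
    [[0,-0.002,-0.005,0.25,-0.05,0.05,0]],
  ],
)

```text
time_s: 36.55
eef_pos: [0.5724, 0.0591, 0.1087]
eef_rot: [0.572, 0.414, 0.572, -0.418]
force: [-10.4, -0.0, 37.4]
gripper_width: 0.002
```

apply_moves(
  deltas=[
    [[0,-0.002,-0.005,0.25,-0.05,0.05,0]],
  ],
)

```text
time_s: 36.65
eef_pos: [0.5733, 0.0595, 0.1088]
eef_rot: [0.572, 0.413, 0.571, -0.419]
force: [-10.1, 0.5, 36.7]
gripper_width: 0.003
```

Run:
```python
from h import *
st()
plan([([*corner(0),0.108],-72.3)],0)
```

```text
t 36.65 p [0.5733 0.0595 0.1088] xax [-0.004 -0.007 -1.   ] psi -72.1 F [-10.1   0.5  36.7] w 0.3 j [ 0.02  0.42 -0.29  1.91  0.17  0.84 -1.62]
--
[0.004,0.006,0.006,0.09,-0.6,0.27,0],
```

The force climbed to 37 N, so the corner has bottomed out. Lifting off to look.

apply_moves(
  deltas=[
    [[0,0,0,-0.5,0,0,0],[0,0,0,-1.5,0,0,0],[0,0,0,-2.5,0,0,0],[0,0,0,-3,0,0,0],[0,0,0,-3,-1,0,0]],
  ],
)

```text
time_s: 37.15
eef_pos: [0.5634, 0.0576, 0.218]
eef_rot: [0.572, 0.412, 0.572, -0.419]
force: [0.0, -1.1, 1.0]
gripper_width: 0.004
```

Run:
```python
from h import *
st()
p,d,c,T=shot("wrist","w20"); k,W,n=lidpose(c,T,d); print(k,W,n)
p,d,c,T=shot("scene","s20"); print(lidpose(c,T,d))
for i in range(4): q=corner(i)-[0.5145,-0.032]; print(i, "top z", k[:2]@q+k[2])
plan([([*corner(2),0.14],-72.3)],0)
```

```text
t 37.15 p [0.5634 0.0576 0.218 ] xax [-0.007 -0.007 -1.   ] psi -72.0 F [ 0.  -1.1  1. ] w 0.3 j [ 0.04  0.28 -0.32  1.84  0.1   1.05 -1.57]
[-0.00520307  0.00634949  0.0965099 ] (0.5311826782226563, -0.02767749786376953, 157.65594482421875, 147.0006561279297, -72.45467758178711) 18483
(array([-0.00808996, -0.00112886,  0.09536687]), (0.517788330078125, -0.030813812255859375, 180.4727325439453, 159.4189453125, 18.100421905517578), 2119)
0 top z 0.09678245722069927
1 top z 0.09725456155074591
2 top z 0.09623203099836054
3 top z 0.09575992666831391
--
[0.001,0.001,0.001,1.65,-3.06,2.72,0],
[0.001,0.001,0.001,1.64,-3.07,2.73,0],
[0.001,0.002,0,1.64,-3.06,2.73,0],
[0.001,0.001,0.001,1.63,-3.06,2.74,0],
[0.001,0.002,0,1.63,-3.06,2.75,0],
```

View pics/w20.png

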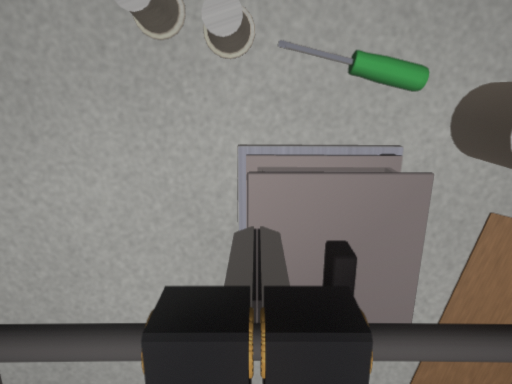

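Pad 0 is no longer visible at the top-left flange corner, while the top-right pad still shows at (388,155). Next is corner 2.

apply_moves(
  deltas=[
    [[0.001,0.001,0.001,0.5,-3.06,2.72,0],[0.001,0.001,0.001,1,-3.07,2.73,0],[0.001,0.001,0,1.5,-3.06,2.73,0],[0.001,0.001,0,1.6,-3.06,2.74,0],[0,0,0,1,-1.5,1.5,0]],
  ],
)

```text
time_s: 37.75
eef_pos: [0.4712, -0.1052, 0.1682]
eef_rot: [0.575, 0.417, 0.57, -0.414]
force: [0.6, 0.3, 1.2]
gripper_width: 0.001
```

apply_moves(
  deltas=[
    [[0,0,0,0,0,0,0]],
  ],
)

```text
time_s: 37.85
eef_pos: [0.469, -0.1079, 0.1673]
eef_rot: [0.574, 0.417, 0.569, -0.416]
force: [0.3, -0.5, 0.5]
gripper_width: 0.004
```

Run:
```python
from h import *
st()
plan([([*corner(2),0.125],-72.3)],0)
```

```text
t 37.85 p [ 0.469  -0.1079  0.1673] xax [ 0.006 -0.002 -1.   ] psi -72.2 F [ 0.3 -0.5  0.5] w 0.4 j [ 0.3   0.18 -0.23  2.08  0.06  0.88 -1.22]
--
[0.002,0.004,-0.005,4.23,-1.21,0.88,0],
```

apply_moves(
  deltas=[
    [[0.002,0.004,-0.005,1.5,-1.21,0.88,0],[0,0,0,2,-0.1,0.1,0],[0,0,0,0.6,0,0,0],[0,0,0,0,0,0,0]],
  ],
)

```text
time_s: 38.25
eef_pos: [0.4612, -0.1209, 0.1274]
eef_rot: [0.572, 0.418, 0.57, -0.417]
force: [0.2, 0.6, 0.1]
gripper_width: 0.006
```

Run:
```python
from h import *
st()
plan([([*corner(2),0.119],-72.3)],0)
```

```text
t 38.25 p [ 0.4612 -0.1209  0.1274] xax [ 0.003  0.    -1.   ] psi -72.3 F [0.2 0.6 0.1] w 0.6 j [ 0.31  0.23 -0.22  2.12  0.07  0.79 -1.21]
--
[-0.001,0.001,-0.003,0.83,-0.04,-0.1,0],
```

apply_moves(
  deltas=[
    [[0,0.001,-0.003,0.5,-0.05,-0.1,0],[0,0,0,0.3,0,0,0],[0,0,0,0.2,0,0,0]],
  ],
)

```text
time_s: 38.55
eef_pos: [0.4621, -0.1188, 0.1186]
eef_rot: [0.572, 0.417, 0.571, -0.416]
force: [0.4, -0.5, 1.2]
gripper_width: 0.004
```

apply_moves(
  deltas=[
    [[0,0,0,0.2,0,0,0]],
  ],
)

```text
time_s: 38.65
eef_pos: [0.4624, -0.1186, 0.1167]
eef_rot: [0.572, 0.417, 0.571, -0.416]
force: [0.3, -0.7, 0.2]
gripper_width: 0.005
```

apply_moves(
  deltas=[
    [[0,0,0,0.2,0,0,0]],
  ],
)

```text
time_s: 38.75
eef_pos: [0.4626, -0.1186, 0.1148]
eef_rot: [0.572, 0.417, 0.571, -0.416]
force: [-0.6, 0.4, 0.3]
gripper_width: 0.006
```

apply_moves(
  deltas=[
    [[0,0,0,0.2,0,0,0]],
  ],
)

```text
time_s: 38.85
eef_pos: [0.4624, -0.1194, 0.1131]
eef_rot: [0.572, 0.417, 0.57, -0.416]
force: [-8.1, -8.2, 20.4]
gripper_width: 0.006
```

Run:
```python
from h import *
st()
plan([([*corner(2),0.108],-72.3)],0)
```

```text
t 38.85 p [ 0.4624 -0.1194  0.1131] xax [ 0.003 -0.001 -1.   ] psi -72.2 F [-8.1 -8.2 20.4] w 0.6 j [ 0.31  0.26 -0.21  2.13  0.08  0.75 -1.22]
--
[0.001,0.002,-0.002,0.51,-0.21,0.01,0],
```

apply_moves(
  deltas=[
    [[0,0.002,-0.002,0.15,0,0,0]],
  ],
)

```text
time_s: 38.95
eef_pos: [0.4621, -0.1203, 0.1121]
eef_rot: [0.571, 0.417, 0.571, -0.417]
force: [-7.4, -4.2, 16.5]
gripper_width: 0.009
```

apply_moves(
  deltas=[
    [[0,0,0,0.15,0,0,0]],
  ],
)

```text
time_s: 39.05
eef_pos: [0.4617, -0.1211, 0.111]
eef_rot: [0.571, 0.417, 0.571, -0.418]
force: [-7.1, -3.1, 15.2]
gripper_width: 0.007
```

Run:
```python
from h import *
st()
plan([([*corner(2),0.108],-72.3)],0)
```

```text
t 39.05 p [ 0.4617 -0.1211  0.111 ] xax [-0.001 -0.001 -1.   ] psi -72.3 F [-7.1 -3.1 15.2] w 0.7 j [ 0.31  0.26 -0.21  2.13  0.08  0.75 -1.22]
--
[-0,0.001,0.001,0.3,-0.09,-0.14,0],
```

apply_moves(
  deltas=[
    [[0,0,0,0.15,0,-0.05,0]],
  ],
)

```text
time_s: 39.15
eef_pos: [0.4614, -0.1216, 0.1101]
eef_rot: [0.571, 0.416, 0.57, -0.418]
force: [-6.0, -6.0, 17.5]
gripper_width: 0.007
```

apply_moves(
  deltas=[
    [[0,0,0,0.15,0,-0.05,0]],
  ],
)

```text
time_s: 39.25
eef_pos: [0.4612, -0.1222, 0.1092]
eef_rot: [0.571, 0.416, 0.57, -0.419]
force: [-6.5, -5.2, 20.7]
gripper_width: 0.002
```

Run:
```python
from h import *
st()
```

```text
t 39.25 p [ 0.4612 -0.1222  0.1092] xax [-0.001 -0.004 -1.   ] psi -72.4 F [-6.5 -5.2 20.7] w 0.2 j [ 0.31  0.26 -0.21  2.14  0.09  0.75 -1.22]
```

apply_moves(
  deltas=[
    [[0,0,0,0.1,0,-0.05,0]],
  ],
)

```text
time_s: 39.35
eef_pos: [0.4612, -0.1224, 0.109]
eef_rot: [0.571, 0.417, 0.569, -0.419]
force: [-6.8, 0.0, 24.7]
gripper_width: 0.003
```

apply_moves(
  deltas=[
    [[0,0,0,0.1,0,0,0]],
  ],
)

```text
time_s: 39.45
eef_pos: [0.4613, -0.1226, 0.109]
eef_rot: [0.571, 0.417, 0.569, -0.419]
force: [-9.4, 3.5, 27.2]
gripper_width: 0.006
```

Run:
```python
from h import *
st()
```

```text
t 39.45 p [ 0.4613 -0.1226  0.109 ] xax [ 0.    -0.005 -1.   ] psi -72.5 F [-9.4  3.5 27.2] w 0.6 j [ 0.3   0.26 -0.21  2.14  0.09  0.75 -1.23]
```

Bottomed at 0.109 with 27 N. Lifting and going to corner 1.

apply_moves(
  deltas=[
    [[0,0,0,-0.5,0,0,0],[0,0.002,0,-1,0,0,0],[0,0.002,0,-1.5,0,0,0],[0,0,0,-1.5,0,0,0],[0,0,0,0,0,0,0]],
  ],
)

```text
time_s: 39.95
eef_pos: [0.4614, -0.1225, 0.1571]
eef_rot: [0.57, 0.418, 0.57, -0.418]
force: [0.4, 0.5, 0.6]
gripper_width: 0.005
```

Run:
```python
from h import *
st()
p,d,c,T=shot("scene","s21"); print(lidpose(c,T,d))
p=p[130:270,200:370];cv2.imwrite('pics/s21b.png',cv2.resize(p,(0,0),fx=4,fy=4,interpolation=2)[:,:,::-1])
plan([([*corner(1),0.15],-72.3)],0)
```

```text
t 39.95 p [ 0.4614 -0.1225  0.1571] xax [-0.001 -0.001 -1.   ] psi -72.5 F [0.4 0.5 0.6] w 0.5 j [ 0.32  0.19 -0.22  2.09  0.06  0.86 -1.2 ]
(array([0.00021883, 0.01921834, 0.09540605]), (0.5166195678710938, -0.03247781372070312, 181.1026611328125, 158.25570678710938, 17.858699798583984), 2108)
--
[-0.001,0,0,0.15,-0.01,-3.41,0],
[-0.001,0,0.001,0.16,-0,-3.41,0],
[-0.001,0,0,0.15,0,-3.41,0],
[-0,0,0.001,0.16,0.01,-3.42,0],
```

View pics/s21b.png

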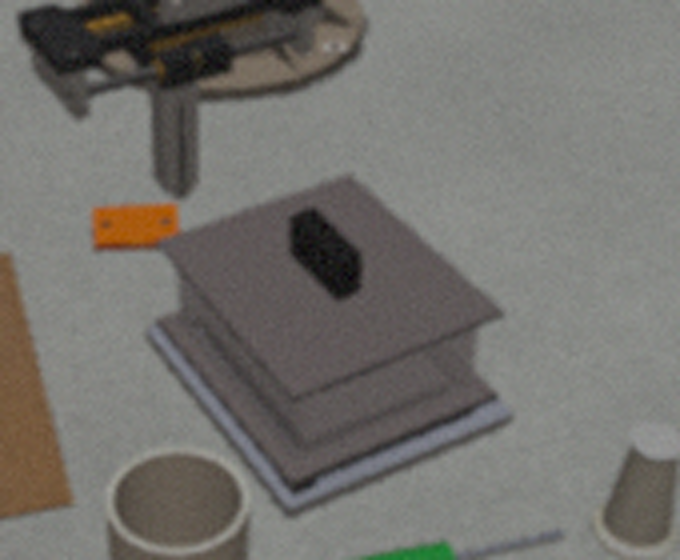

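The pad at the left corner, near the orange plate, is down. The pad at (300,482) in this crop, pad 3, is still proud. Next is corner 1.

apply_moves(
  deltas=[
    [[0,0,0,0.15,0,-3.0,0],[0,0,0,0.16,0,-3.41,0],[0,0,0,0.15,0,-3.41,0],[0,0,0,0.5,0,-2.0,0],[0,0,0,0,0,0,0]],
  ],
)

```text
time_s: 40.5
eef_pos: [0.4233, -0.0069, 0.1441]
eef_rot: [0.569, 0.418, 0.57, -0.42]
force: [0.6, -0.4, 0.9]
gripper_width: 0.003
```

Run:
```python
from h import *
st()
plan([([*corner(1),0.125],-72.3)],0)
```

```text
t 40.5 p [ 0.4233 -0.0069  0.1441] xax [-0.003 -0.001 -1.   ] psi -72.6 F [ 0.6 -0.4  0.9] w 0.3 j [ 0.16  0.13 -0.31  2.21  0.06  0.81 -1.46]
--
[-0.006,-0,0.003,1.91,0.1,-1.49,0],
```

apply_moves(
  deltas=[
    [[-0.006,0,0.003,0.5,0.1,-1.49,0],[0,0,0,0.8,0,-0.1,0],[0,0,0,0.5,0,0,0],[0,0,0,0,0,0,0]],
  ],
)

```text
time_s: 40.9
eef_pos: [0.4194, 0.0071, 0.1241]
eef_rot: [0.571, 0.417, 0.571, -0.417]
force: [-0.1, 0.1, -0.5]
gripper_width: 0.005
```

Run:
```python
from h import *
st()
plan([([*corner(1),0.118],-72.3)],0)
```

```text
t 40.9 p [0.4194 0.0071 0.1241] xax [-0.001 -0.    -1.   ] psi -72.3 F [-0.1  0.1 -0.5] w 0.4 j [ 0.13  0.16 -0.33  2.23  0.07  0.76 -1.51]
--
[0,-0,0.001,0.61,0.04,-0.04,0],
```

apply_moves(
  deltas=[
    [[0,0,0,0.5,0,0,0],[0,0,0,0.2,0,0,0]],
  ],
)

```text
time_s: 41.1
eef_pos: [0.4198, 0.0058, 0.1166]
eef_rot: [0.57, 0.417, 0.571, -0.418]
force: [0.2, 0.1, 0.3]
gripper_width: 0.006
```

apply_moves(
  deltas=[
    [[0,0,0,0.2,0,0,0]],
  ],
)

```text
time_s: 41.2
eef_pos: [0.4195, 0.0056, 0.1144]
eef_rot: [0.57, 0.417, 0.571, -0.418]
force: [-8.3, 3.6, 10.5]
gripper_width: 0.007
```

apply_moves(
  deltas=[
    [[0,0,0,0.15,0,0,0]],
  ],
)

```text
time_s: 41.3
eef_pos: [0.419, 0.0056, 0.1129]
eef_rot: [0.569, 0.417, 0.571, -0.419]
force: [-7.2, 3.9, 11.2]
gripper_width: 0.006
```

apply_moves(
  deltas=[
    [[0,0,0,0.15,0,0,0]],
  ],
)

```text
time_s: 41.4
eef_pos: [0.4185, 0.0057, 0.1113]
eef_rot: [0.569, 0.417, 0.572, -0.419]
force: [-6.2, 2.9, 10.2]
gripper_width: 0.002
```

Run:
```python
from h import *
st()
plan([([*corner(1),0.108],-72.3)],0)
```

```text
t 41.4 p [0.4185 0.0057 0.1113] xax [-0.005  0.    -1.   ] psi -72.5 F [-6.2  2.9 10.2] w 0.2 j [ 0.13  0.18 -0.32  2.24  0.09  0.73 -1.52]
--
[-0.003,-0.001,0.005,0.33,0.18,-0.14,0],
```

apply_moves(
  deltas=[
    [[0,0,0.004,0.15,0.05,0,0]],
  ],
)

```text
time_s: 41.5
eef_pos: [0.4182, 0.006, 0.1098]
eef_rot: [0.569, 0.418, 0.571, -0.418]
force: [-9.3, 4.3, 11.8]
gripper_width: 0.003
```

apply_moves(
  deltas=[
    [[0,0,0,0.15,0.05,0,0]],
  ],
)

```text
time_s: 41.6
eef_pos: [0.418, 0.0063, 0.1084]
eef_rot: [0.569, 0.418, 0.572, -0.418]
force: [-11.3, 4.2, 32.5]
gripper_width: 0.004
```

Run:
```python
from h import *
st()
```

```text
t 41.6 p [0.418  0.0063 0.1084] xax [-0.004  0.001 -1.   ] psi -72.5 F [-11.3   4.2  32.5] w 0.4 j [ 0.13  0.19 -0.32  2.25  0.09  0.72 -1.52]
```

Corner 1 is home. I'll lift above handle height and go to corner 3.

apply_moves(
  deltas=[
    [[0,0,0,-0.5,0,0,0],[0,0,0,-1.5,0,0,0],[0,0,0,-2.5,0,0,0],[0,0,0,-3,0,0,0],[0,0,0,-1,0,0,0]],
  ],
)

```text
time_s: 42.1
eef_pos: [0.4175, 0.0056, 0.1952]
eef_rot: [0.568, 0.417, 0.573, -0.419]
force: [-0.2, -0.6, -0.3]
gripper_width: 0.005
```

Run:
```python
from h import *
st()
plan([([*corner(3),0.18],-72.3)],0)
```

```text
t 42.1 p [0.4175 0.0056 0.1952] xax [-0.007  0.002 -1.   ] psi -72.5 F [-0.2 -0.6 -0.3] w 0.4 j [ 0.15  0.05 -0.33  2.16  0.02  0.94 -1.45]
--
[-0.001,-0.001,0.001,0.27,3.19,2.64,0],
[-0.001,-0.001,0.001,0.28,3.18,2.65,0],
[-0.001,-0.001,0.001,0.29,3.18,2.65,0],
[-0,-0,0.002,0.29,3.18,2.66,0],
[-0.001,-0.001,0.001,0.3,3.18,2.65,0],
```

apply_moves(
  deltas=[
    [[0,0,0.001,0,3.19,2.64,0],[0,0,0.001,0,3.18,2.65,0],[0,0,0.001,0,3.18,2.65,0],[0,0,0.001,0.2,3.18,2.66,0],[0,0,0,0.3,2,1.8,0]],
  ],
)

```text
time_s: 42.6
eef_pos: [0.6005, -0.0713, 0.1917]
eef_rot: [0.571, 0.418, 0.57, -0.417]
force: [-0.5, 0.5, 0.3]
gripper_width: 0.007
```

apply_moves(
  deltas=[
    [[0,0,0,0,0,0,0]],
  ],
)

```text
time_s: 42.7
eef_pos: [0.6025, -0.0731, 0.1902]
eef_rot: [0.571, 0.419, 0.57, -0.418]
force: [0.5, 0.3, 0.9]
gripper_width: 0.001
```

Run:
```python
from h import *
st()
plan([([*corner(3),0.13],-72.3)],0)
```

```text
t 42.7 p [ 0.6025 -0.0731  0.1902] xax [ 0.002  0.    -1.   ] psi -72.5 F [0.5 0.3 0.9] w 0.0 j [ 0.21  0.36 -0.24  1.79  0.1   1.01 -1.34]
--
[-0.002,0,-0.001,3.01,0.31,0.07,0],
[-0.002,0,-0.001,3.01,0.32,0.07,0],
```

apply_moves(
  deltas=[
    [[-0.002,0,-0.001,2.5,0.5,0.1,0],[0,0,0,2.5,0.2,0.05,0],[0,0,0,0.8,0,0,0],[0,0,0,0,0,0,0]],
  ],
)

```text
time_s: 43.1
eef_pos: [0.6089, -0.0725, 0.1294]
eef_rot: [0.57, 0.418, 0.57, -0.418]
force: [0.2, 0.2, -0.1]
gripper_width: 0.005
```

Run:
```python
from h import *
st()
plan([([*corner(3),0.118],-72.3)],0)
```

```text
t 43.1 p [ 0.6089 -0.0725  0.1294] xax [-0.  0. -1.] psi -72.5 F [ 0.2  0.2 -0.1] w 0.5 j [ 0.2   0.44 -0.23  1.82  0.13  0.9  -1.36]
--
[-0.003,-0,0,1.14,0.01,0.01,0],
```

apply_moves(
  deltas=[
    [[-0.003,0,0,0.6,0,0,0],[0,0,0,0.4,0,0,0],[0,0,0,0.2,0,0,0]],
  ],
)

```text
time_s: 43.4
eef_pos: [0.6093, -0.0724, 0.119]
eef_rot: [0.572, 0.417, 0.57, -0.417]
force: [0.3, -0.3, 0.2]
gripper_width: -0.002
```

apply_moves(
  deltas=[
    [[0,0,0,0.15,0,0,0]],
  ],
)

```text
time_s: 43.5
eef_pos: [0.6094, -0.0724, 0.1179]
eef_rot: [0.572, 0.418, 0.57, -0.416]
force: [0.2, 0.1, 0.8]
gripper_width: 0.003
```

apply_moves(
  deltas=[
    [[0,0,0,0.15,0,0,0]],
  ],
)

```text
time_s: 43.6
eef_pos: [0.6096, -0.0724, 0.1167]
eef_rot: [0.572, 0.418, 0.57, -0.416]
force: [0.6, -0.3, -0.7]
gripper_width: 0.004
```

apply_moves(
  deltas=[
    [[0,0,0,0.15,0,0,0]],
  ],
)

```text
time_s: 43.7
eef_pos: [0.6098, -0.0725, 0.1154]
eef_rot: [0.572, 0.418, 0.57, -0.416]
force: [0.4, 0.5, 0.0]
gripper_width: 0.003
```

Run:
```python
from h import *
st()
plan([([*corner(3),0.108],-72.3)],0)
```

```text
t 43.7 p [ 0.6098 -0.0725  0.1154] xax [ 0.004 -0.    -1.   ] psi -72.3 F [0.4 0.5 0. ] w 0.3 j [ 0.19  0.45 -0.23  1.83  0.13  0.87 -1.36]
--
[0,0.002,-0.004,0.74,-0.07,-0.01,0],
```

apply_moves(
  deltas=[
    [[0,0.002,-0.004,0.15,-0.05,0,0]],
  ],
)

```text
time_s: 43.8
eef_pos: [0.6098, -0.0726, 0.1144]
eef_rot: [0.571, 0.417, 0.571, -0.417]
force: [1.3, -0.3, 7.0]
gripper_width: 0.005
```

apply_moves(
  deltas=[
    [[0,0,0,0.15,0,0,0]],
  ],
)

```text
time_s: 43.9
eef_pos: [0.6103, -0.0725, 0.1134]
eef_rot: [0.572, 0.417, 0.571, -0.417]
force: [-0.8, 0.1, 6.7]
gripper_width: 0.005
```

apply_moves(
  deltas=[
    [[0,0,0,0.15,0,0,0]],
  ],
)

```text
time_s: 44.0
eef_pos: [0.6108, -0.0724, 0.1123]
eef_rot: [0.572, 0.418, 0.57, -0.416]
force: [-1.2, 0.4, 6.2]
gripper_width: 0.006
```

Run:
```python
from h import *
st()
plan([([*corner(3),0.108],-72.3)],0)
```

```text
t 44.0 p [ 0.6108 -0.0724  0.1123] xax [ 0.002  0.    -1.   ] psi -72.3 F [-1.2  0.4  6.2] w 0.5 j [ 0.19  0.46 -0.23  1.83  0.13  0.87 -1.36]
--
[0,0,-0.002,0.43,-0.17,-0.03,0],
```

apply_moves(
  deltas=[
    [[0,0,-0.002,0.15,-0.05,0,0]],
  ],
)

```text
time_s: 44.1
eef_pos: [0.611, -0.0725, 0.1114]
eef_rot: [0.572, 0.417, 0.57, -0.417]
force: [1.7, 0.3, 6.7]
gripper_width: 0.005
```

apply_moves(
  deltas=[
    [[0,0,0,0.15,-0.05,0,0]],
  ],
)

```text
time_s: 44.2
eef_pos: [0.6113, -0.0725, 0.1105]
eef_rot: [0.572, 0.418, 0.57, -0.416]
force: [0.0, 0.3, 6.5]
gripper_width: 0.008
```

apply_moves(
  deltas=[
    [[0,0,0,0.15,-0.05,0,0]],
  ],
)

```text
time_s: 44.3
eef_pos: [0.6115, -0.0726, 0.1097]
eef_rot: [0.572, 0.418, 0.57, -0.416]
force: [0.4, 1.0, 7.0]
gripper_width: 0.005
```

Run:
```python
from h import *
st()
```

```text
t 44.3 p [ 0.6115 -0.0726  0.1097] xax [ 0.005 -0.    -1.   ] psi -72.3 F [0.4 1.  7. ] w 0.5 j [ 0.19  0.46 -0.23  1.83  0.14  0.86 -1.36]
```

apply_moves(
  deltas=[
    [[0,0,-0.004,0.15,-0.05,0,0]],
  ],
)

```text
time_s: 44.4
eef_pos: [0.6119, -0.0726, 0.1089]
eef_rot: [0.572, 0.417, 0.57, -0.417]
force: [0.6, 1.7, 7.9]
gripper_width: 0.002
```

apply_moves(
  deltas=[
    [[0,0,0,0.15,-0.05,0,0]],
  ],
)

```text
time_s: 44.5
eef_pos: [0.6122, -0.0726, 0.1082]
eef_rot: [0.572, 0.417, 0.57, -0.416]
force: [-4.8, 1.2, 21.4]
gripper_width: 0.004
```

Run:
```python
from h import *
st()
```

```text
t 44.5 p [ 0.6122 -0.0726  0.1082] xax [ 0.004 -0.001 -1.   ] psi -72.3 F [-4.8  1.2 21.4] w 0.4 j [ 0.19  0.46 -0.23  1.83  0.14  0.86 -1.37]
```

Corner 3 has bottomed too. Lifting clear to inspect.

apply_moves(
  deltas=[
    [[0,0,0,0.03,0,0,0],[0,0,0,-1,0,0,0],[0,0,0,-3,0,0,0],[0,0,0,-4,0,0,0],[0,0,0,-4,-3,0,0]],
  ],
)

```text
time_s: 45.0
eef_pos: [0.5825, -0.0799, 0.2276]
eef_rot: [0.57, 0.415, 0.573, -0.417]
force: [0.2, -0.4, 0.2]
gripper_width: 0.002
```

apply_moves(
  deltas=[
    [[0,0,0,-2,-4,-1,0],[0,0,0,-2,-4,-1,0],[0,0,0,-1,-3,-1,0],[0,0,0,0,0,0,0]],
  ],
)

```text
time_s: 45.4
eef_pos: [0.4648, -0.0863, 0.2875]
eef_rot: [0.573, 0.417, 0.57, -0.416]
force: [0.2, -0.9, 0.2]
gripper_width: 0.005
```

Run:
```python
from h import *
st()
p,d,c,T=shot("wrist","w23"); k,W,n=lidpose(c,T,d); print(k,W,n)
for i in range(4): q=corner(i)-[0.5145,-0.032]; print(i, "top z", k[:2]@q+k[2])
v,u=np.mgrid[0:330:1,0:512:1]; uv=np.c_[u.ravel(),v.ravel()]; P=depthpts(c,T,uv,d)
ok=(P[:,2]>0.11)&(P[:,2]<0.14)&(np.hypot(P[:,0]-.514,P[:,1]+.03)<0.07);print("handle",ok.sum(), worldrect(P[ok]), np.median(P[ok,2]))
p,d,c,T=shot("scene","s23"); print(lidpose(c,T,d))
p=p[130:270,200:370];cv2.imwrite('pics/s23b.png',cv2.resize(p,(0,0),fx=4,fy=4,interpolation=2)[:,:,::-1])
```

```text
t 45.4 p [ 0.4648 -0.0863  0.2875] xax [ 0.004 -0.001 -1.   ] psi -72.2 F [ 0.2 -0.9  0.2] w 0.5 j [ 0.29  0.04 -0.25  1.95  0.01  1.14 -1.22]
[0.00104255 0.00089129 0.08968637] (0.5147677001953125, -0.032077484130859375, 179.1237030029297, 158.0977020263672, 17.770105361938477) 26566
0 top z 0.08982007863399276
1 top z 0.08962286617664107
2 top z 0.08955156051486263
3 top z 0.08974877297221433
handle 1461 (0.5145284423828125, -0.03242696380615234, 58.80780029296875, 20.05324363708496, 17.5255184173584) 0.12342591511181134
(array([-0.00116806, -0.00053632,  0.088367  ]), (0.5168858032226562, -0.03046124267578125, 182.21632385253906, 158.60745239257812, 17.457826614379883), 2161)
```

View pics/s23b.png

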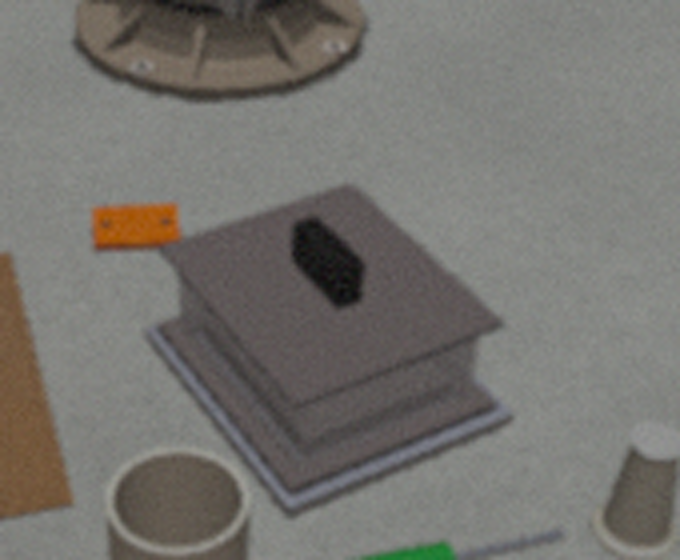

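View pics/w23.png

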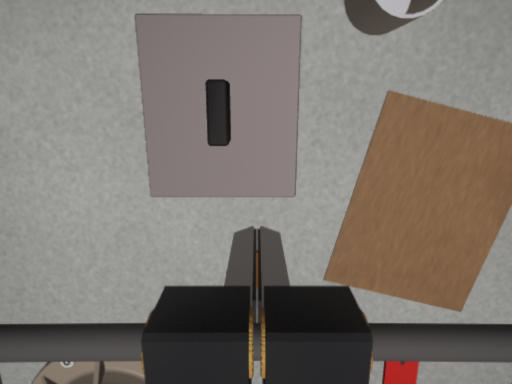

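The lid is down. The wrist depth plane reads 0.0897 at the top (0.0006 high bias when checked on the table, nominal 0.089) and is level within 0.15 mm at the corners. I'll check the pile through the clear walls before handing in.

Run:
```python
from h import *
acc=np.mean([env.snapshot("scene")[0].astype(float) for _ in range(8)],0)
q=acc[175:265,230:335]; q=np.clip((q-70)*2.2,0,255).astype(np.uint8)
cv2.imwrite('pics/s24.png',cv2.resize(q,(0,0),fx=7,fy=6.5,interpolation=2)[:,:,::-1])
```

```text
(no output)
```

View pics/s24.png

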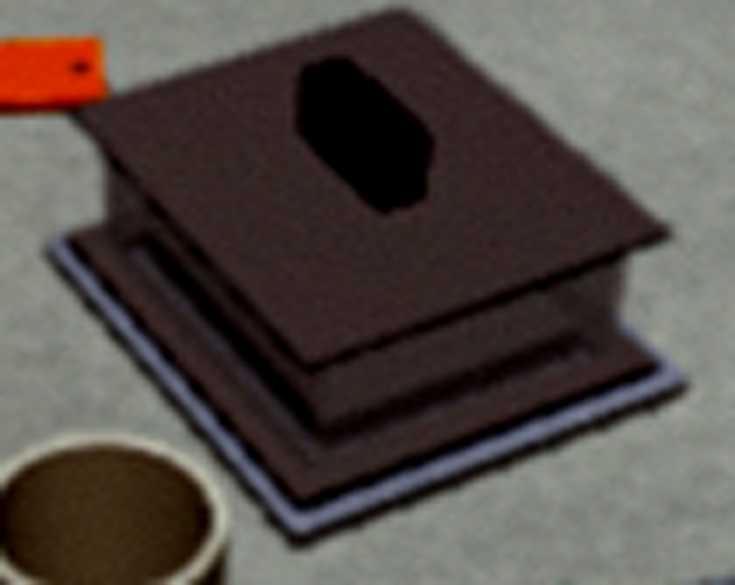

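The lid's top plate hides the pile from this angle. Instead I'll compare the pile in the last pictures before closing (s17, s18) with the one from just after stacking (s14).

Run:
```python
import cv2,numpy as np
a=[cv2.imread(f'pics/{n}.png')[190:250,230:335] for n in('s14','s16','s17','s18')]
for b in a[1:]: 
    r=cv2.matchTemplate(b,a[0][8:35,35:68],cv2.TM_CCOEFF_NORMED);print(cv2.minMaxLoc(r))
cv2.imwrite('pics/cmp.png',cv2.resize(np.vstack([np.hstack(a[:2]),np.hstack(a[2:])]),(0,0),fx=3.8,fy=4,interpolation=2))
```

```text
(-0.3312835693359375, 0.9812812209129333, (9, 21), (35, 8))
(-0.33289632201194763, 0.7877257466316223, (9, 21), (35, 8))
(-0.3586922585964203, 0.461631178855896, (68, 32), (44, 17))
```

View pics/cmp.png

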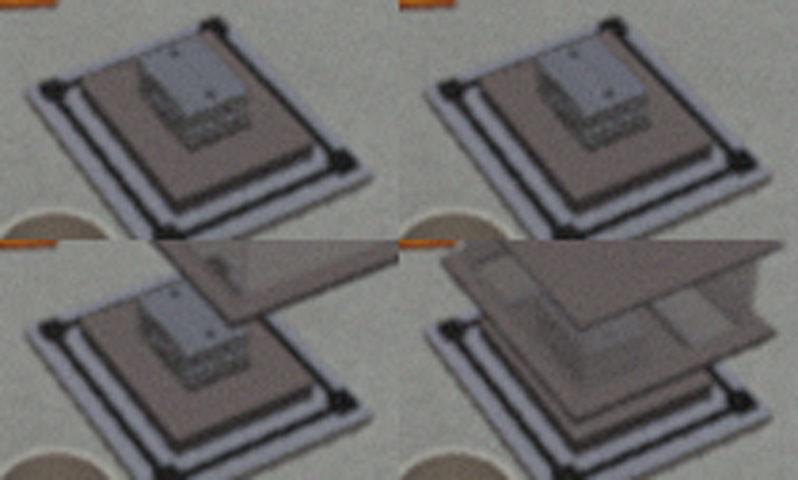

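The pile did not shift up to closing: it matches at the identical pixel in s16 and s17, and s18 shows it through the wall. Handing in.

Run:
```python
from h import *
st(); print(env.finish_job())
```

```text
t 45.9 p [ 0.4675 -0.0857  0.2844] xax [ 0.001  0.001 -1.   ] psi -72.1 F [0.5 0.1 0.1] w 0.3 j [ 0.29  0.05 -0.25  1.95  0.01  1.14 -1.23]
the job is handed in; nothing more can be done
None
```

All four steel plates are stacked on the outline, and the lid is on the base with every corner pressed home. I handed the job in at 45.9 s of the 210 s; it reports no verdict.

**Pile:** The plates measured within about 4 mm of the outline's centre. The first three were in line with it to within about 1°; I did not measure the fourth plate's angle, but it looked square. The cardboard sheet is empty.

**Lid:** I pressed the corners one at a time, in the order pad 0, 2, 1, 3.
- **Height:** after pressing, the lid's top measured 0.0897 m in the wrist camera and 0.0884 m in the scene camera. Fully down is 0.089 m.
- **Level and position:** it is level to about 0.001 rad and centred within about 1 mm.

**Less certain:**
- **Pile under the closed lid:** I could not see it. It had not moved in the last clear pictures before the lid went on.
- **Centre of the base:** my estimates differed by about 3 mm between pictures.
- **Press force:** the first corner reached 37–39 N at the fingertips when it bottomed out, just under the 40 N limit for the arm and gripper body. The other three stayed at or below about 35 N.

The mug, cones and screwdriver were never touched.

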